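# Release and push out the filter slide of a bench fluorometer

### The arm

A 6-joint arm with a two-finger parallel gripper is mounted at the origin on the work surface. World frame = base frame: x ahead of the robot, y to its left, z up, the work surface at z = 0. Lengths are in m, angles in rad, forces in N, time in s.
With the tool pointing down it reaches from about 0.2 to 0.875 m from the base axis. Payload 3.4 kg.
Tool frame: the origin (TCP) lies midway between the tips of the shut fingers; the grasp point (between the pads) lies ctrl.pinch_z behind it (ctrl.pinch_z is the distance from the TCP to the grasp point, in m); y points along the fingers, z is the direction in which the jaws open and shut, and the axes are right-handed (so a half turn about y gives the same grasp; the last joint's range is limited). The gripper opens to 94 mm and grips with 3 to 60 N. Pads are 16 mm wide; open, the fingers measure 119 mm over their backs; the gripper's body (75 mm by 177 mm) begins 78 mm behind the grasp point.
Start: joints at [-1.293, 0.276, 1.505, -0, 1.361, -0.121], TCP at [0.223, -0.53, 0.205] pointing down, gripper open.
Joint ranges: [-2.89, 2.89], [-0.75, 2.08], [0.22, 2.7], [-1.18, 4.32], [0.11, 2.71], [-2.7, 2.7]. Speed limits (rad/s): [2.57, 2.57, 3.14, 3.14, 3.14, 3.14].

### API

Orientations are given as a rotation vector (axis times angle).
In Python, from workcell import sensors, cams, ticket, ctrl gives the robot as it stands.
- The arm moves only by the tool play_rows, never from a script. Its argument "moves" is a list of rows, each an object of numbers: "dx", "dy", "dz": the shift along the tool's x, y, z in m; "ax", "ay", "az": the turn, a rotation vector about the tool's x, y, z in rad. In form: [{"dx": .., "dy": .., "dz": .., "ax": .., "ay": .., "az": ..}, ...]. A call has 1 to 12 rows; each row is the pose to reach, as a shift and turn from the pose commanded when the call began, along the tool's axes at that moment; what a row does not reach only later rows make up. A row lasts 1/10 s, in which the tool goes at most 50 mm and 8.59 degrees, less where a joint would pass 70% of its speed; a pose out of reach is approached as far as the arm can. A call with a gripper value outside its range is refused whole. "hand" is the opening, from 0 (shut) to 1 (fully open), set as the call begins (left out, the last holds). The fingers move at their own pace and stop on an object; the grip force is fixed at half the most. Time passes only in rows, so rows that repeat a pose let the fingers close. It gives the time, the measured TCP pose, the force and the opening at its end, in the units of the state.
- sensors.state(): the state, without advancing time (a new reading comes with each control period).
- cams.grab_frame(name): name is "side" or "top" or "wrist"; returns (picture, depth): 400x640x3 uint8, blue, green, red; 400x640 float32, m along the optical axis (not along the pixel's ray), 0 where there is no reading.
- cams.calibration(name): a dict with "mtx" (3x3 intrinsics, pixels), "R" (3x3) and "t" (3): a world point X has camera coordinates R X + t. Camera axes: x right, y down, z forward; pixel columns grow to the right and rows downward; lengths in m; the calibration is good to about 2 mm. The wrist camera is an equidistant fisheye: a pixel r from the principal point sees the ray r / f radians off the axis. A picture is of the moment at which its call begins: read the wrist's pose just before it. calibration takes no time and is no camera call; for the wrist camera it gives the pose at the moment of the call.
- ticket.finish_job(): hands the job in, once; it reports no verdict.
Trained networks look in the newest picture that a camera, given by its name, has taken for a name from the list of things; names that differ only in an ending like _2 or _b are one class to them, and where a whole thing is asked for, a point or a joint stands for the part that bears it (a point fixed in the world has none). Each returns a list of dicts, best first, with "p" (0 to 1); they miss things now and then, are a little off and sometimes report something else, mostly with a low value. They report only what shows in the picture. A call takes as long as a camera call. They do not tell look-alikes from the thing itself.
- cams.find_in(camera, thing): "bbox" ([left, top, right, bottom] in pixels, round what is visible of it).
- cams.regions_of(camera, thing): "region" (400x640 bool, what is visible of it) and "bbox" ([left, top, right, bottom] in pixels, round what is visible of it).
- cams.spot_point(camera, thing): "xy" ([column, row] in pixels: a listed point, or the origin of a listed thing).
The state is a dict: "time": time; "joint_positions": joint angles; "qd": joint speeds; "joint_torque": joint torques, N m; "tool_pos": TCP position; "ee_rot": TCP orientation; "wrist_force": force on the tool from outside, world axes, zero at the start; "moment": the same for the moment, N m; "gripper_width": finger opening in m.
Only numpy, scipy, OpenCV 4.12 (cv2) and the standard library are available. Lean on these libraries where they do the work, as an engineer would, in place of code of your own. Each camera call takes 0.05 s, during which the arm holds its last target.

### The job

Take the pink-handled release pin from its stand, put its tip down the sunken hole in the end block of the fluorometer's filter slide and hold the red catch down while you push the slide out sideways as far as it goes, then let the catch spring up so that it locks the slide there, and stand the pin fully back in its stand. Press and push gently, touch the instrument only with the pin, and leave the other things on the bench where they are.

Things in the scene. Friction and masses are not known exactly. Their poses are not given: they have to be found in the camera images.
- fluorometer: Fixed instrument: cream case 220 x 320 mm (x, y), deck 70 mm above the bench, blue key panel along its -x edge. Origin: centre of underside, z up. The filter slide lies on the deck along x = +25 mm between two rails (62 mm over both, tops 82 mm above the bench) and comes out along the instrument's own -y, out of a cream optics head on the deck's +y half; nothing on it is higher than 130 mm.
- well_mouth (a point): Centre of the mouth of the sunken hole in the slide's pale grey end block (36 x 36 mm, top 102 mm above the bench); moves with the slide; axes as the instrument's, so out is -y. Hole: round, 9 mm wide, vertical, 1.5 mm chamfer. In it sits the red plunger of the catch; a screw sets how deep, so its top is anywhere from 4 to 18 mm below the mouth: not measured, to be found by feel.
- filter_slide (a joint): How far the slide is out, in m: 0 = home, locked (1.5 mm play); 0.060 = out, on a hard stop; it drags with 2 to 4 N and is pushed by the pin on the hole's wall. At 0.030 a safety notch blocks it if the catch is not held down. Outer notch: at 0.0575 to 0.060 the catch, let go, springs up and locks the slide out.
- slide_slot (a point): Centre of the slot in the optics head's face where the slide comes out, at deck height. About the catch: its plunger goes 6.5 mm down from rest to a hard stop and frees the slide only from about 5 mm down. The spring pushes up with 3 N at rest, 9 N fully down. More than 22 N in all, pressing and pushing together, on the slide, the catch or any part of the instrument damages it.
- pin: Release pin, about 85 g, loose, upright in its stand. Origin: underside of its round 22 mm steel collar (4 mm thick, resting on the stand's top); z up along the pin. Pink handle, 14 x 14 mm square (sides along the pin's x and y), from 4 to 64 mm above the origin; below the collar a straight 5 mm steel shank with a round end, 58 mm long.
- pin_tip (a point): The lower end of the pin's shank, on its axis, 58 mm below the pin's origin.
- stand: The pin's stand, fixed on the bench: an aluminium block 46 x 46 mm, 66 mm high, on a 54 mm rubber foot. Origin: centre of its underside; z up.
- stand_hole (a point): Centre of the mouth of the stand's hole, in the stand's top, 66 mm above the bench: round, 9 mm wide, 62 mm deep, 2 mm chamfer. Fully back in, the pin's collar rests on the stand's top.
- beaker: Empty glass beaker, 68 mm across, 85 mm high; origin at the centre of its underside. To be left alone.
- tube_rack: Pink rack of small capped tubes, 95 x 200 mm, 50 mm high over the caps; origin at the centre of its underside. To be left alone.
- casting_frame: Green plastic gel casting frame, 60 x 150 mm, 93 mm high; origin at the centre of its underside. To be left alone.
- bottle: Empty glass bottle with a blue cap, 70 mm across, 135 mm high; origin at the centre of its underside. To be left alone.
There are look-alikes about, which are no part of the job. Leave any orange look-alike of the stand alone.

How it is judged:
By the outcome, as a careful person would: the job done as asked, in the order asked, and still so for the second after the job is handed in, with the robot touching nothing.
It also fails if it takes over 70 s, if anything falls off the work surface, if the arm or the gripper's body presses on something with over 40 N, if the wrist force passes 120 N, or if a joint passes its speed limit or range.

## Working session

There is one attempt and no reset: what is moved stays moved. The work goes in short steps, Python scripts to look and compute and a tool call to move; the robot and the scene stay as the last step left them, time stands still between calls to the robot, and variables do not carry over. Pictures are saved under pics/ and viewed, and the job is handed in when it is done.

Besides the shell and the picture viewer there is one more tool, called after "Emit:" as name(argument=value, ...) on one line, values as JSON. play_rows: Moves the arm, as the interface text tells. Its arguments: {"type":"object","properties":{"moves":{"type":"array"},"hand":{"type":"number"}},"required":["moves"]}

```bash
ls -la; mkdir -p pics; python3 - <<'E'
from workcell import sensors, cams, ticket, ctrl
import cv2
print(ctrl.pinch_z, dir(ctrl)); print(sensors.state())
for n in ["side","top","wrist"]:
    c=cams.calibration(n); print(n,c)
    im,d=cams.grab_frame(n); cv2.imwrite(f"pics/{n}0.png",im)
    import numpy as np; np.save(f"pics/{n}0d.npy",d)
print(sensors.state()['time'])
E
```

```text
total 12
drwxr-xr-x  3 agent agent 4096 Dec  7 14:50 .
drwxr-xr-x 23 root  root  4096 Dec  7 14:49 ..
drwxr-xr-x  2 agent agent 4096 Dec  7 14:50 pics
0.0188 ['PlanningError', '__class__', '__delattr__', '__dict__', '__dir__', '__doc__', '__eq__', '__format__', '__ge__', '__getattribute__', '__getstate__', '__gt__', '__hash__', '__init__', '__init_subclass__', '__le__', '__lt__', '__module__', '__ne__', '__new__', '__reduce__', '__reduce_ex__', '__repr__', '__setattr__', '__sizeof__', '__str__', '__subclasshook__', '__weakref__', 'pinch_z']
{'time': 0.0, 'joint_positions': array([-1.29299311e+00,  2.76592318e-01,  1.50609018e+00, -4.00251350e-06,
        1.36064131e+00, -1.20973409e-01]), 'qd': array([-5.54120073e-04,  3.72583008e-05,  1.03406280e-03, -7.60478863e-04,
        1.99134040e-04, -4.51730076e-04]), 'joint_torque': array([ 7.78894955e-04, -4.04587448e+01, -2.37229049e+01,  7.02950056e-02,
        3.44787596e-02, -1.41930655e-04]), 'tool_pos': array([ 0.22312862, -0.52936647,  0.20462335]), 'ee_rot': array([-0.404782  ,  2.00419751, -2.0006724 ]), 'wrist_force': array([ 0.7
[... 585 characters left out ...]
 382.12656848, 197.74091853],
       [  0.        ,   0.        ,   1.        ]]), 'R': array([[-4.34827251e-04, -9.99863602e-01,  1.65102452e-02],
       [-9.95199854e-01, -1.18305241e-03, -9.78562729e-02],
       [ 9.78624579e-02, -1.64735442e-02, -9.95063597e-01]]), 't': array([-0.0092973 ,  0.52741401,  1.08109628])}
wrist {'mtx': array([[309.70691629,   0.        , 316.84332325],
       [  0.        , 309.70691629, 200.39787069],
       [  0.        ,   0.        ,   1.        ]]), 'R': array([[ 0.38901986, -0.92122877, -0.00105307],
       [-0.89115526, -0.37660951,  0.25299719],
       [-0.23346489, -0.09748248, -0.96746644]]), 't': array([-0.57446062, -0.02656438,  0.3906368 ])}
0.15
```

View pics/side0.png

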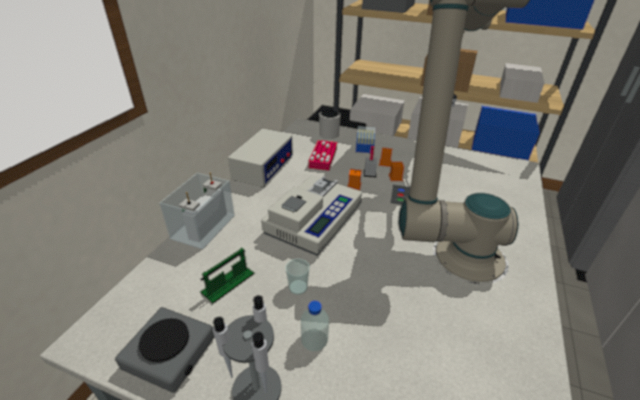

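View pics/top0.png

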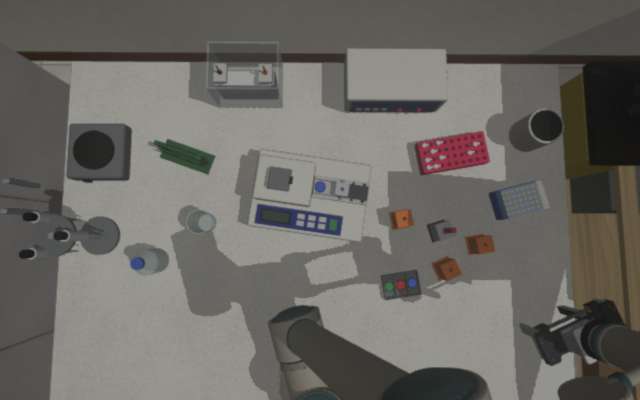

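View pics/wrist0.png

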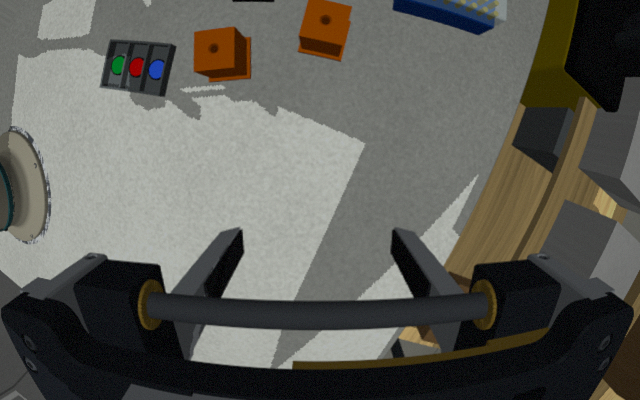

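```bash
cat > h.py <<'E'
import numpy as np, cv2
from scipy.spatial.transform import Rotation as Rn
from workcell import sensors, cams, ticket, ctrl
def backproj(cal,uv,d=None,fish=False):
    K,R,t=cal['mtx'],cal['R'],cal['t']
    x=(uv[0]-K[0,2])/K[0,0]; y=(uv[1]-K[1,2])/K[1,1]
    if fish:
        r=np.hypot(x,y); 
        ray=np.array([0,0,1.]) if r<1e-9 else np.array([x/r*np.sin(r),y/r*np.sin(r),np.cos(r)])
    else: ray=np.array([x,y,1.])
    o=-R.T@t
    if d is not None:
        return R.T@(ray/ray[2]*d-t)
    w=R.T@ray; return o,w/np.linalg.norm(w)
def at_z(cal,uv,z,fish=False):
    o,w=backproj(cal,uv,None,fish); return o+w*(z-o[2])/w[2]
def proj(cal,X,fish=False):
    K=cal['mtx']; c=cal['R']@np.asarray(X)+cal['t']
    if fish:
        th=np.arctan2(np.hypot(c[0],c[1]),c[2]); n=np.hypot(c[0],c[1])+1e-12
        return np.array([K[0,2]+K[0,0]*th*c[0]/n,K[1,2]+K[1,1]*th*c[1]/n])
    return np.array([K[0,2]+K[0,0]*c[0]/c[2],K[1,2]+K[1,1]*c[1]/c[2]])
def tri(rays):
    A=np.zeros((3,3));b=np.zeros(3)
    for o,w in rays:
        P=np.eye(3)-np.outer(w,w);A+=P;b+=P@o
    X=np.linalg.solve(A,b); return X,[np.linalg.norm((np.eye(3)-np.outer(w,w))@(X-o)) for o,w in rays]
def tool():
    s=sensors.state(); return s['tool_pos'],Rn.from_rotvec(s['ee_rot']).as_matrix(),s
E
python3 - <<'E'
from h import *
a=cv2.imread('pics/top0.png'); cv2.imwrite('pics/topz.png',cv2.resize(a[140:300,240:500],None,fx=3,fy=3,interpolation=cv2.INTER_CUBIC))
a=cv2.imread('pics/side0.png'); cv2.imwrite('pics/sidez.png',cv2.resize(a[110:260,220:420],None,fx=4,fy=4,interpolation=cv2.INTER_CUBIC))
for c in ['top','side']:
  for t in ['pin','stand','pin_tip','well_mouth','fluorometer','slide_slot','stand_hole']:
    try:
      print(c,t,[(np.round(r['xy'],1),round(r['p'],2)) for r in cams.spot_point(c,t)])
    except Exception as e: print(c,t,e)
print(sensors.state()['time']); p,R,s=tool(); print(R)
E
```

```text
top pin [(array([444.3, 230.3]), 0.64)]
top stand [(array([396.1, 218.8]), 0.9), (array([478.4, 246.6]), 0.67), (array([439.4, 227.7]), 0.64), (array([444.4, 270.9]), 0.58)]
top pin_tip []
top well_mouth [(array([343.6, 187. ]), 0.91)]
top fluorometer [(array([309.1, 195.5]), 0.72)]
top slide_slot [(array([313.6, 184.3]), 0.84)]
top stand_hole [(array([404.5, 218.4]), 0.97), (array([443.4, 228. ]), 0.72), (array([450.6, 271.6]), 0.68), (array([482.3, 241.9]), 0.6)]
side pin [(array([370.9, 161.6]), 0.56)]
side stand [(array([370.1, 172.2]), 0.8), (array([397. , 179.2]), 0.73), (array([386. , 167.1]), 0.65), (array([353.7, 187. ]), 0.54), (array([321.4, 161.8]), 0.44)]
side pin_tip []
side well_mouth [(array([321.6, 184.7]), 0.7)]
side fluorometer [(array([312.8, 218.2]), 0.84)]
side slide_slot [(array([309.5, 203.6]), 0.67)]
side stand_hole [(array([396.6, 164.5]), 0.82), (array([370.2, 156.5]), 0.59), (array([359.1, 171. ]), 0.51), (array([383.7, 149.1]), 0.5), (array([229.2, 282.2]), 0.27)]
0.85
[[-9.21543872e-01  2.48675536e-05  3.88274249e-01]
 [-3.88274247e-01 -1.63215715e-04 -9.21543858e-01]
 [ 4.04559177e-05 -9.99999986e-01  1.60065872e-04]]
```

```bash
echo
```

```text
(no output)
```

View pics/topz.png

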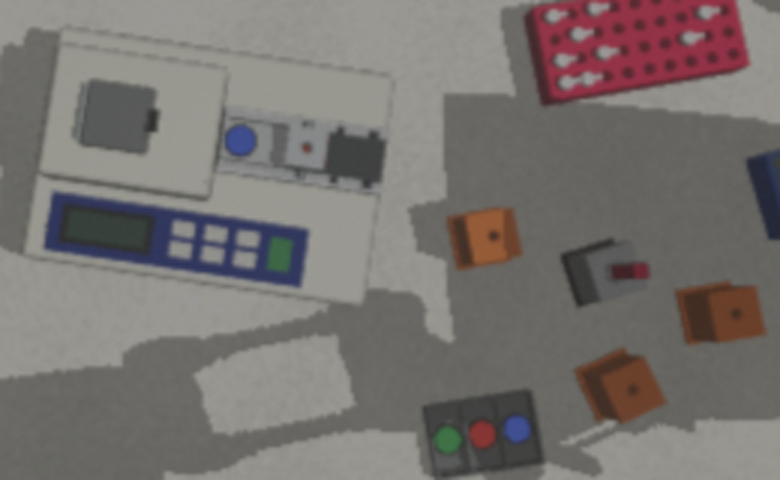

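View pics/sidez.png

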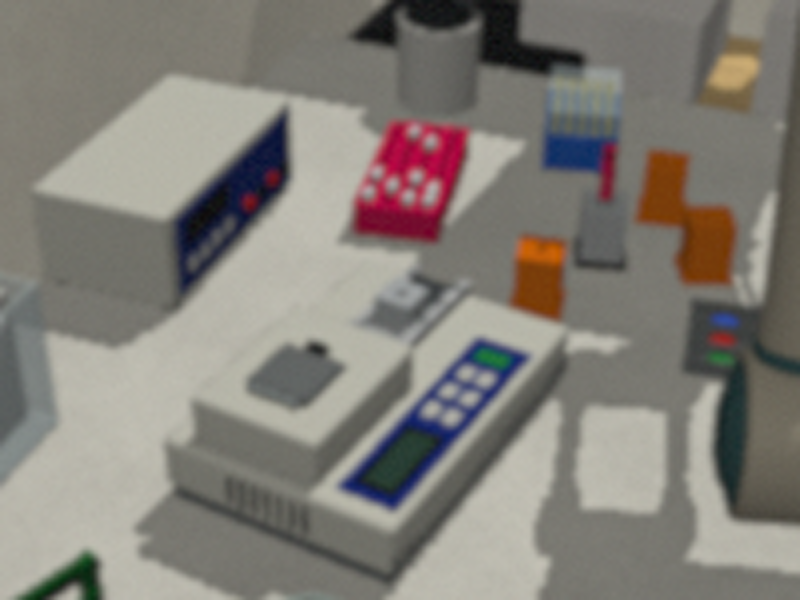

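```bash
python3 - <<'E'
from h import *
T=cams.calibration('top');S=cams.calibration('side');d=np.load('pics/top0d.npy')
print('pintop',at_z(T,(450,230.3),.130),d[228:233,448:453].round(3)[2])
print('standtop',at_z(T,(445,229),.066), 'well',at_z(T,(342.3,189),.102), d[189,342],backproj(T,(342.3,189),d[189,342]))
print('tri well',tri([backproj(T,(342.3,189)),backproj(S,(220+404/4,110+290/4))]))
print('tri pintop',tri([backproj(T,(451,230.3)),backproj(S,(220+607/4,110+147/4))]))
# instrument outline
a=cv2.imread('pics/top0.png')
W=cams.calibration('wrist');p,R,s=tool()
print('cam in tool',R.T@(-W['R'].T@W['t']-p)); print('cam axes in tool (rows x,y,z)');print((W['R']@R).round(3))
print(s['joint_positions'])
E
```

```text
pintop [ 0.43199486 -0.34696735  0.13      ] [1.024 1.017 1.009 0.999 0.999]
standtop [ 0.43643351 -0.3559346   0.066     ] well [ 0.54377341 -0.06765021  0.102     ] 1.0497808 [ 0.54568514 -0.06882747  0.08627725]
tri well (array([ 0.54328406, -0.06776996,  0.10226169]), [np.float64(0.00047618303670778593), np.float64(0.0004761830367077682)])
tri pintop (array([ 0.43330022, -0.3490238 ,  0.1305083 ]), [np.float64(0.0013648718634039858), np.float64(0.001364871863403996)])
cam in tool [-7.35736046e-02 -1.79303217e-01  1.85768158e-05]
cam axes in tool (rows x,y,z)
[[-0.001 -0.001  1.   ]
 [ 0.967 -0.253  0.001]
 [ 0.253  0.967  0.001]]
[-1.29302486e+00  2.75848429e-01  1.50488391e+00 -2.13101608e-05
  1.36069653e+00 -1.20982275e-01]
```

Emit:
play_rows(moves=[{"dx":-0.263,"dz":-0.084,"dy":-0.03,"ay":0.53},{"dx":-0.263,"dz":-0.084,"dy":-0.03,"ay":0.53},{"dx":-0.263,"dz":-0.084,"dy":-0.03,"ay":0.53},{"dx":-0.263,"dz":-0.084,"dy":-0.03,"ay":0.53},{"dx":-0.263,"dz":-0.084,"dy":-0.03,"ay":0.53},{"dx":-0.263,"dz":-0.084,"dy":-0.03,"ay":0.53},{"dx":-0.263,"dz":-0.084,"dy":-0.03,"ay":0.53},{"dx":-0.263,"dz":-0.084,"dy":-0.03,"ay":0.53},{"dx":-0.263,"dz":-0.084,"dy":-0.03,"ay":0.53}])

```text
schema error: expected keys dx, dy, dz, ax, ay, az
```

```bash
cat > grab.py <<'E'
import sys; from h import *; import pickle
n=sys.argv[1]; cal=cams.calibration('wrist'); p,R,s=tool()
im,d=cams.grab_frame('wrist'); cv2.imwrite(f'pics/w{n}.png',im); pickle.dump((cal,p,R,im,d),open(f'pics/w{n}.pkl','wb'))
print(s['time'],p.round(4),R.round(3).tolist(),s['wrist_force'].round(2),s['gripper_width'],s['joint_positions'].round(3))
E
python3 grab.py 1
```

```text
0.85 [ 0.2233 -0.5299  0.2055] [[-0.922, 0.0, 0.388], [-0.388, -0.0, -0.922], [0.0, -1.0, 0.0]] [ 0.09 -0.7  -0.09] 0.09381700015926021 [-1.293  0.276  1.505 -0.     1.361 -0.121]
```

View pics/w1.png

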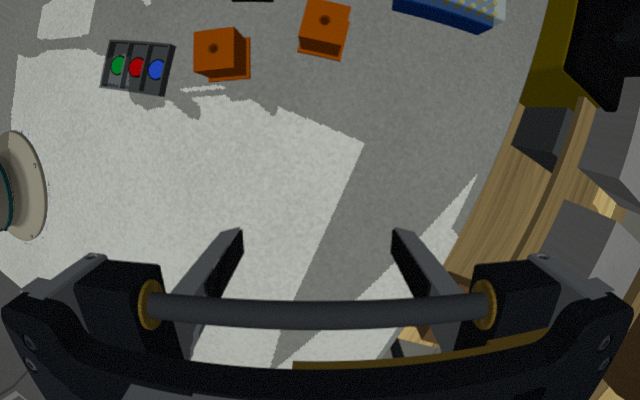

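The move was refused because every key is needed, and the picture shows the unchanged start view. I'll resend it with all the keys.

Emit:
play_rows(moves=[{"dx":-0.05,"dy":-0.02,"dz":-0.016,"ax":0,"ay":0.1,"az":0},{"dx":-0.263,"dy":-0.03,"dz":-0.084,"ax":0,"ay":0.53,"az":0},{"dx":-0.263,"dy":-0.03,"dz":-0.084,"ax":0,"ay":0.53,"az":0},{"dx":-0.263,"dy":-0.03,"dz":-0.084,"ax":0,"ay":0.53,"az":0},{"dx":-0.263,"dy":-0.03,"dz":-0.084,"ax":0,"ay":0.53,"az":0},{"dx":-0.263,"dy":-0.03,"dz":-0.084,"ax":0,"ay":0.53,"az":0},{"dx":-0.263,"dy":-0.03,"dz":-0.084,"ax":0,"ay":0.53,"az":0},{"dx":-0.263,"dy":-0.03,"dz":-0.084,"ax":0,"ay":0.53,"az":0},{"dx":-0.263,"dy":-0.03,"dz":-0.084,"ax":0,"ay":0.53,"az":0},{"dx":-0.263,"dy":-0.03,"dz":-0.084,"ax":0,"ay":0.53,"az":0}])

```text
time: 1.9
tool_pos: [0.432, -0.3513, 0.2353]
ee_rot: [-0.143, -2.152, 2.152]
wrist_force: [-0.8, 0.6, -0.1]
gripper_width: 0.0941
```

```bash
python3 grab.py 2
```

```text
1.9 [ 0.432  -0.3513  0.2353] [[-0.991, -0.001, -0.133], [0.133, -0.0, -0.991], [0.001, -1.0, 0.0]] [-0.78  0.59 -0.12] 0.09406645632088088 [-8.070e-01  2.330e-01  1.490e+00 -1.000e-03  1.418e+00  8.970e-01]
```

View pics/w2.png

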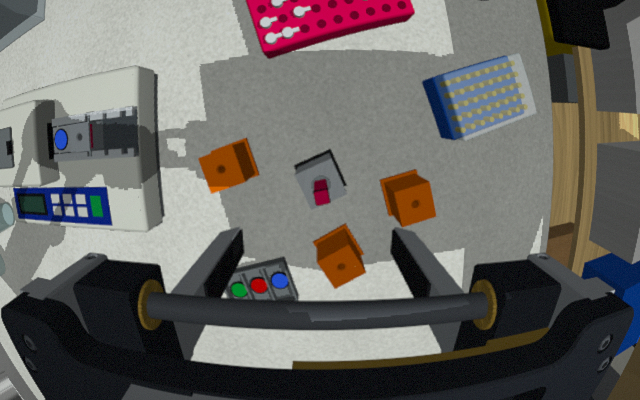

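```bash
python3 - <<'E'
import cv2
a=cv2.imread('pics/w2.png')
cv2.imwrite('pics/w2a.png',cv2.resize(a[140:220,280:360],None,fx=7,fy=7,interpolation=cv2.INTER_CUBIC))
cv2.imwrite('pics/w2b.png',cv2.resize(a[80:180,20:170],None,fx=5,fy=5,interpolation=cv2.INTER_CUBIC))
E
```

```text
(no output)
```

View pics/w2a.png

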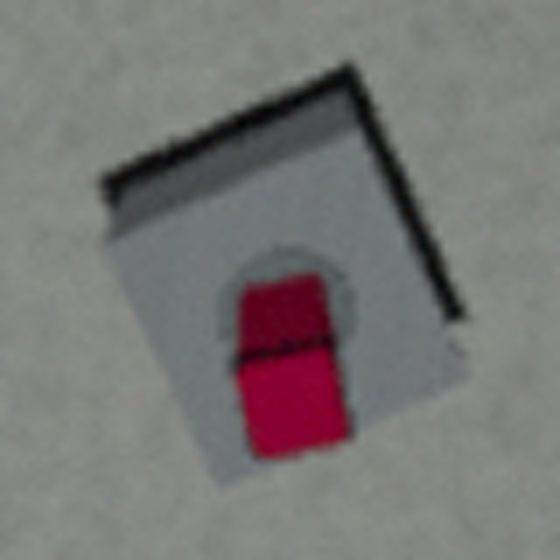

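View pics/w2b.png

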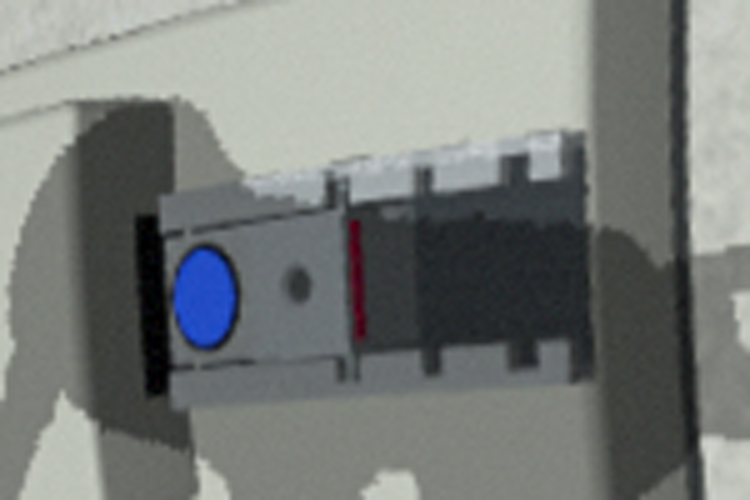

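```bash
python3 - <<'E'
from h import *; import pickle
cal,p,R,im,d=pickle.load(open('pics/w2.pkl','rb'))
f=lambda q,z:np.array([at_z(cal,(280+(x+.5)/7-.5,140+(y+.5)/7-.5),z,True) for x,y in q])
P=f([(238,365),(330,345),(352,435),(255,460)],.130); print(P.round(4),P.mean(0))
for i in range(4): e=P[(i+1)%4]-P[i]; print(np.linalg.norm(e[:2]),np.degrees(np.arctan2(e[1],e[0])))
P=f([(105,240),(355,130),(468,380),(222,485)],.066); print(P.round(4),P.mean(0))
for i in range(4): e=P[(i+1)%4]-P[i]; print(np.linalg.norm(e[:2]),np.degrees(np.arctan2(e[1],e[0])))
print('collar', f([(288,310)],.070))
print('well',[at_z(cal,(20+(297.5)/5-.5,80+285.5/5-.5),.102,True)])
print('tool z yaw',np.degrees(np.arctan2(R[1,2],R[0,2])))
for z,uv in((.13,(322,197)),(.066,(330,160))): print(d[uv[1],uv[0]],backproj(cal,uv,d[uv[1],uv[0]],True))
E
```

```text
[[ 0.4398 -0.3495  0.13  ]
 [ 0.441  -0.3621  0.13  ]
 [ 0.4281 -0.3635  0.13  ]
 [ 0.4264 -0.35    0.13  ]] [ 0.43382609 -0.35625584  0.13      ]
0.01268595573416304 -85.00085330927571
0.012904786082190079 -173.7271905939728
0.013652224965642825 97.37470940641084
0.013484017089458077 2.160855062615572
[[ 0.4489 -0.3281  0.066 ]
 [ 0.4614 -0.3708  0.066 ]
 [ 0.4177 -0.3843  0.066 ]
 [ 0.4051 -0.3414  0.066 ]] [ 0.43325639 -0.35616438  0.066     ]
0.044478822314722846 -73.64802102735894
0.04575416915439687 -162.84685326036896
0.044692574218694506 106.30347938042867
0.04571385011881625 16.885947555737733
collar [[ 0.43412591 -0.35627733  0.07      ]]
well [array([ 0.54484904, -0.06643201,  0.102     ])]
tool z yaw -97.62759752941496
0.2927144 [ 0.43386484 -0.35669168  0.13065761]
0.3473384 [ 0.45945912 -0.3701965   0.06708114]
```

Emit:
play_rows(moves=[{"dx":-0.0024,"dy":0.04,"dz":0.0046,"ax":0,"ay":-0.12,"az":0},{"dx":-0.0024,"dy":0.075,"dz":0.0046,"ax":0,"ay":-0.222,"az":0},{"dx":-0.0024,"dy":0.075,"dz":0.0046,"ax":0,"ay":-0.222,"az":0},{"dx":-0.0024,"dy":0.075,"dz":0.0046,"ax":0,"ay":-0.222,"az":0}])

```text
time: 2.35
tool_pos: [0.4343, -0.3559, 0.1607]
ee_rot: [-0.096, 2.178, -2.176]
wrist_force: [-0.2, 0.2, -0.1]
gripper_width: 0.0943
```

```bash
python3 grab.py 3;  python3 - <<'E'
import cv2
a=cv2.imread('pics/w3.png')
cv2.imwrite('pics/w3a.png',cv2.resize(a[140:270,230:410],None,fx=4,fy=4,interpolation=cv2.INTER_CUBIC))
E
```

```text
2.35 [ 0.4343 -0.3559  0.1607] [[-0.996, -0.001, 0.087], [-0.087, 0.0, -0.996], [0.001, -1.0, -0.001]] [-0.18  0.25 -0.09] 0.09427623419543835 [-0.81   0.285  1.607 -0.     1.251  0.673]
```

View pics/w3a.png

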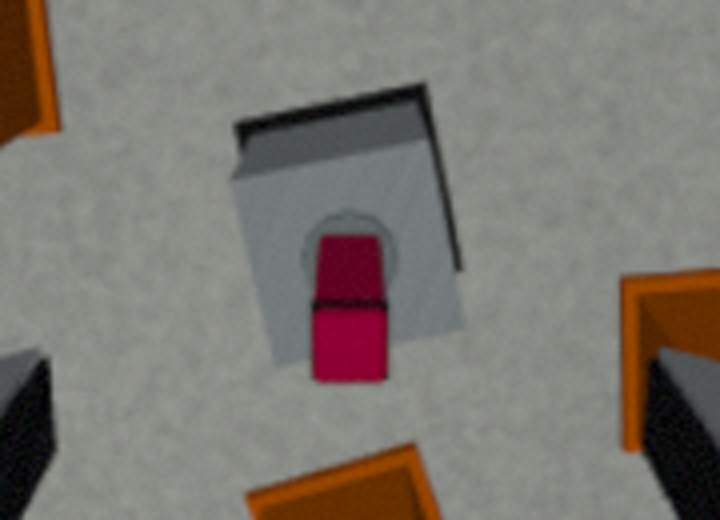

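```bash
python3 - <<'E'
from h import *; import pickle
cal,p,R,im,d=pickle.load(open('pics/w3.pkl','rb'));cal2=pickle.load(open('pics/w2.pkl','rb'))[0]
c=np.array([350,344.5]);uv=(230+(c[0]+.5)/4-.5,140+(c[1]+.5)/4-.5)
c2=np.array([294,401.]);uv2=(280+(c2[0]+.5)/7-.5,140+(c2[1]+.5)/7-.5)
print(at_z(cal,uv,.130,True), tri([backproj(cal,uv,None,True),backproj(cal2,uv2,None,True)]))
f=lambda q,z:np.array([at_z(cal,(230+(x+.5)/4-.5,140+(y+.5)/4-.5),z,True) for x,y in q])
P=f([(313,308),(386,308),(388,381),(313,381)],.13);print(P.mean(0))
for i in range(4): e=P[(i+1)%4]-P[i]; print(np.linalg.norm(e[:2]),np.degrees(np.arctan2(e[1],e[0])))
P=f([(235,180),(425,140),(463,328),(278,366)],.066);print(P.mean(0))
X=np.append(P.mean(0)[:2],.07); print('collar px',4*(proj(cal,X,True)-[230,140]))
print('tool delta to pin', R.T@(np.array([.434,-.356,.077])-p))
E
```

```text
[ 0.43411883 -0.3562311   0.13      ] (array([ 0.4333832 , -0.35627957,  0.12792625]), [np.float64(1.9683184045505e-05), np.float64(1.968318404555062e-05)])
[ 0.43404131 -0.35623906  0.13      ]
0.012984346292867491 -84.95327271666658
0.013922075996567666 -172.93517699186276
0.013597928816971777 95.0421159902084
0.013912893005867783 4.53888854626125
[ 0.43322723 -0.3564241   0.066     ]
collar px [348.79255204 258.68332527]
tool delta to pin [0.00025048 0.08366398 0.00016212]
```

Emit:
play_rows(moves=[{"dx":0.0002,"dy":0.03,"dz":0.0002,"ax":0,"ay":0,"az":0},{"dx":0.0002,"dy":0.06,"dz":0.0002,"ax":0,"ay":0,"az":0},{"dx":0.0002,"dy":0.0835,"dz":0.0002,"ax":0,"ay":0,"az":0},{"dx":0.0002,"dy":0.0835,"dz":0.0002,"ax":0,"ay":0,"az":0}])

```text
time: 2.8
tool_pos: [0.4339, -0.355, 0.0762]
ee_rot: [-0.099, 2.178, -2.174]
wrist_force: [-0.2, 0.1, 0.5]
gripper_width: 0.0941
```

Emit:
play_rows(moves=[{"dx":0,"dy":0,"dz":0,"ax":0,"ay":0,"az":0},{"dx":0,"dy":0,"dz":0,"ax":0,"ay":0,"az":0},{"dx":0,"dy":0,"dz":0,"ax":0,"ay":0,"az":0},{"dx":0,"dy":0,"dz":0,"ax":0,"ay":0,"az":0},{"dx":0,"dy":0,"dz":0,"ax":0,"ay":0,"az":0},{"dx":0,"dy":0,"dz":0,"ax":0,"ay":0,"az":0},{"dx":0,"dy":0,"dz":0,"ax":0,"ay":0,"az":0},{"dx":0,"dy":0,"dz":0,"ax":0,"ay":0,"az":0}], hand=0)

```text
time: 3.6
tool_pos: [0.4346, -0.3554, 0.0769]
ee_rot: [-0.099, 2.175, -2.175]
wrist_force: [-0.7, -1.2, 0.2]
gripper_width: 0.0334
```

```bash
python3 grab.py 4
```

```text
3.6 [ 0.4346 -0.3554  0.0769] [[-0.996, -0.0, 0.091], [-0.091, 0.0, -0.996], [0.0, -1.0, -0.0]] [-0.68 -1.22  0.15] 0.03337795999443765 [-0.809  0.357  1.727 -0.     1.057  0.671]
```

View pics/w4.png

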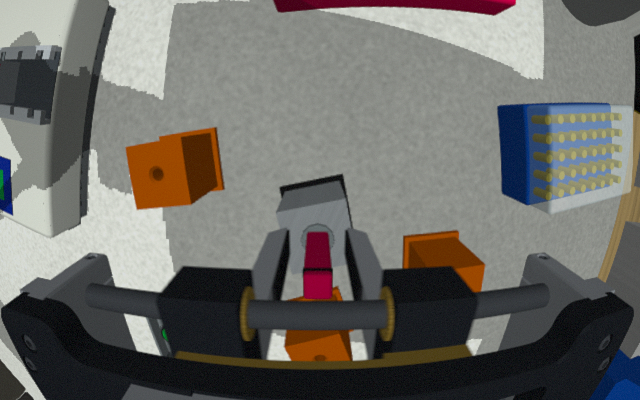

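The fingers are still closing on the pink handle (318,270), 33 mm apart. The stand is clear of both fingers.

Emit:
play_rows(moves=[{"dx":0,"dy":0,"dz":0,"ax":0,"ay":0,"az":0},{"dx":0,"dy":0,"dz":0,"ax":0,"ay":0,"az":0},{"dx":0,"dy":0,"dz":0,"ax":0,"ay":0,"az":0},{"dx":0,"dy":0,"dz":0,"ax":0,"ay":0,"az":0},{"dx":0,"dy":0,"dz":0,"ax":0,"ay":0,"az":0},{"dx":0,"dy":0,"dz":0,"ax":0,"ay":0,"az":0}], hand=0)

```text
time: 4.25
tool_pos: [0.4346, -0.3555, 0.0769]
ee_rot: [-0.099, 2.175, -2.175]
wrist_force: [-0.1, 0.2, -1.0]
gripper_width: 0.0136
```

```bash
python3 grab.py 5; python3 - <<'E'
from h import *
p,R,s=tool(); print(s)
E
```

```text
4.25 [ 0.4346 -0.3555  0.0769] [[-0.996, -0.0, 0.091], [-0.091, -0.0, -0.996], [0.0, -1.0, 0.0]] [-0.12  0.15 -1.01] 0.01364449315497217 [-0.809  0.357  1.727 -0.     1.057  0.671]
{'time': 4.3, 'joint_positions': array([-8.09446472e-01,  3.57079530e-01,  1.72746985e+00, -6.32864180e-05,
        1.05714928e+00,  6.70574657e-01]), 'qd': array([ 0.00109968, -0.00135307, -0.00082107,  0.0007108 ,  0.00146579,
       -0.00051248]), 'joint_torque': array([ 1.79872551e-02, -4.19296825e+01, -2.02828503e+01,  6.63177646e-02,
        9.53404291e-03,  7.71170508e-04]), 'tool_pos': array([ 0.43457923, -0.35543708,  0.07689254]), 'ee_rot': array([-0.09893972,  2.17502451, -2.17492915]), 'wrist_force': array([-0.03633268, -0.07443878, -0.6229766 ]), 'moment': array([-0.03030543, -0.03730571, -0.02693077]), 'gripper_width': 0.013869847404025979}
```

Emit:
play_rows(moves=[{"dx":0,"dy":-0.03,"dz":0,"ax":0,"ay":0,"az":0},{"dx":0,"dy":-0.07,"dz":0,"ax":0,"ay":0,"az":0},{"dx":0,"dy":-0.11,"dz":0,"ax":0,"ay":0,"az":0},{"dx":-0.015,"dy":-0.126,"dz":-0.03,"ax":0,"ay":0.03,"az":0},{"dx":-0.034,"dy":-0.126,"dz":-0.07,"ax":0,"ay":0.07,"az":0},{"dx":-0.054,"dy":-0.126,"dz":-0.11,"ax":0,"ay":0.11,"az":0},{"dx":-0.073,"dy":-0.126,"dz":-0.15,"ax":0,"ay":0.15,"az":0},{"dx":-0.093,"dy":-0.126,"dz":-0.19,"ax":0,"ay":0.2,"az":0},{"dx":-0.112,"dy":-0.126,"dz":-0.23,"ax":0,"ay":0.225,"az":0},{"dx":-0.128,"dy":-0.126,"dz":-0.262,"ax":0,"ay":0.225,"az":0},{"dx":-0.135,"dy":-0.126,"dz":-0.277,"ax":0,"ay":0.225,"az":0},{"dx":-0.135,"dy":-0.126,"dz":-0.277,"ax":0,"ay":0.225,"az":0}])

```text
time: 5.5
tool_pos: [0.5443, -0.0651, 0.2028]
ee_rot: [-0.141, -2.154, 2.153]
wrist_force: [-0.3, -0.2, -1.3]
gripper_width: 0.0137
```

```bash
python3 grab.py 6
```

```text
5.5 [ 0.5443 -0.0651  0.2028] [[-0.991, -0.0, -0.13], [0.13, 0.001, -0.991], [0.0, -1.0, -0.001]] [-0.35 -0.17 -1.33] 0.013676669534151555 [-2.460e-01  2.370e-01  1.566e+00  1.000e-03  1.339e+00  1.455e+00]
```

View pics/w6.png

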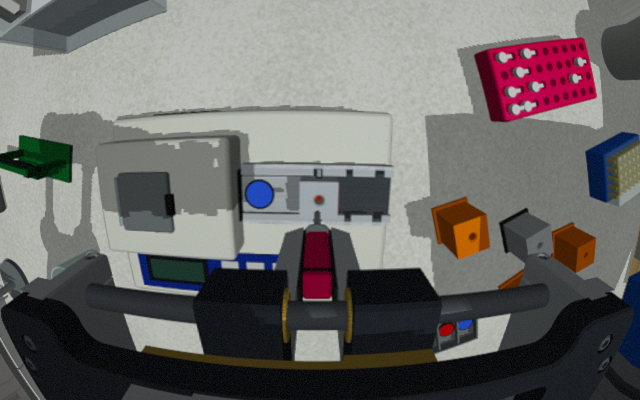

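```bash
python3 - <<'E'
import cv2
a=cv2.imread('pics/w6.png')
cv2.imwrite('pics/w6a.png',cv2.resize(a[150:250,230:400],None,fx=4.5,fy=4.5,interpolation=cv2.INTER_CUBIC))
cv2.imwrite('pics/w6b.png',cv2.resize(a[180:240,285:355],None,fx=10,fy=10,interpolation=cv2.INTER_CUBIC))
E
```

```text
(no output)
```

View pics/w6a.png

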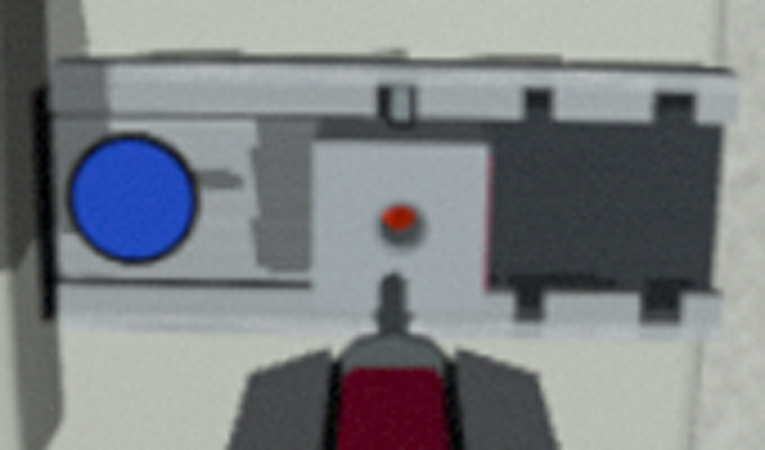

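View pics/w6b.png

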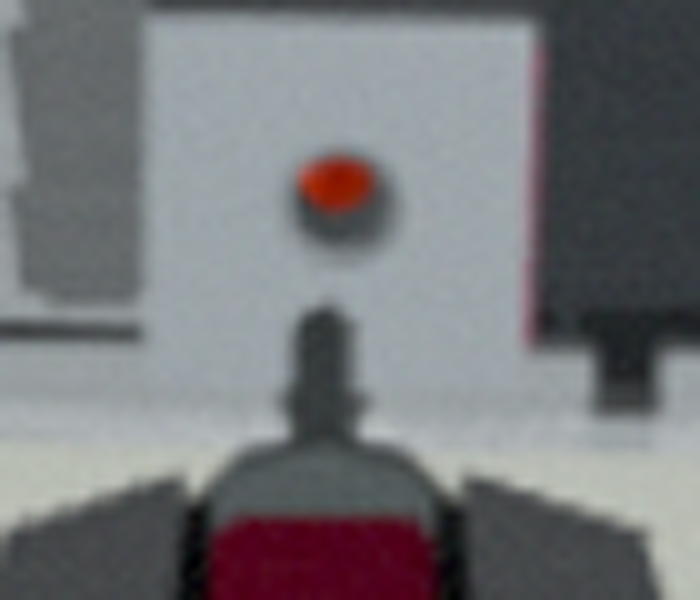

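```bash
python3 - <<'E'
from h import *; import pickle
cal,p,R,im,d=pickle.load(open('pics/w6.pkl','rb'));cal2=pickle.load(open('pics/w2.pkl','rb'))[0]
g=lambda c,s,o:(o[0]+(c[0]+.5)/s-.5,o[1]+(c[1]+.5)/s-.5)
B=lambda c:g(c,10,(285,180)); A=lambda c:g(c,4.5,(230,150))
w=B((343,203)); w2=g((298,286),5,(20,80))
print('well',at_z(cal,w,.102,True),tri([backproj(cal,w,None,True),backproj(cal2,w2,None,True)]))
tp=p+R@[0,.0689,0]; print('tip pred',tp,'px',proj(cal,tp,True),'obs end',B((325,305)))
for h in (0,.003,.02,.04): print(h,(proj(cal,tp+[0,0,h],True)-[285,180])*10+4.5)
print('well',(proj(cal,[.5443,-.067,.102],True)-[285,180])*10+4.5)
f=lambda a,b,z:np.degrees(np.arctan2(*(at_z(cal,A(b),z,True)-at_z(cal,A(a),z,True))[[1,0]]))
print('rail far',f((60,60),(735,71),.082),'rail near',f((60,318),(720,334),.082),'slide edge',f((58,284),(310,285),.082),'block far edge',f((316,141),(490,142),.102),'red edge',f((490,142),(487,290),.102),'deck edge',0)
P=np.array([at_z(cal,B(c),.102,True) for c in((147,17),(535,20))]);print(P,np.linalg.norm(P[1]-P[0]))
print('slot center approx',[at_z(cal,A(c),.082,True).round(4) for c in ((45,90),(48,318),(735,71),(720,334))])
print('tool z yaw',np.degrees(np.arctan2(R[1,2],R[0,2])))
uv=(int(B((250,100))[0]),int(B((250,100))[1])); print(d[uv[1],uv[0]],backproj(cal,uv,d[uv[1],uv[0]],True))
E
```

```text
well [ 0.54483083 -0.06712345  0.102     ] (array([ 0.54467689, -0.06704755,  0.10218689]), [np.float64(0.00021140172261815052), np.float64(0.00021140172261845295)])
tip pred [ 0.54426971 -0.06507449  0.13386354] px [316.72692449 210.39381652] obs end (317.05, 210.05)
0 [321.76924487 308.43816519]
0.003 [321.74135331 318.75967344]
0.02 [321.57083822 381.91358205]
0.04 [321.33865634 468.0552202 ]
well [342.41609555 208.61562445]
rail far -98.36362339367967 rail near -98.89332739253074 slide edge -97.42609492967392 block far edge -97.75167823009045 red edge 172.4102614607864 deck edge 0
[[ 0.56474183 -0.05147461  0.102     ]
 [ 0.55984066 -0.08692263  0.102     ]] 0.03578524859994681
slot center approx [array([0.5809, 0.0079, 0.082 ]), array([0.5284, 0.0174, 0.082 ]), array([ 0.5653, -0.1444,  0.082 ]), array([ 0.5045, -0.1365,  0.082 ])]
tool z yaw -97.4858244798268
0.28688893 [ 0.556275   -0.05939491  0.1018322 ]
```

Emit:
play_rows(moves=[{"dx":-0.0008,"dy":0.004,"dz":0.0017,"ax":0,"ay":0,"az":0},{"dx":-0.0008,"dy":0.018,"dz":0.0017,"ax":0,"ay":0,"az":0},{"dx":-0.0008,"dy":0.024,"dz":0.0017,"ax":0,"ay":0,"az":0},{"dx":-0.0008,"dy":0.024,"dz":0.0017,"ax":0,"ay":0,"az":0},{"dx":-0.0008,"dy":0.024,"dz":0.0017,"ax":0,"ay":0,"az":0}])

```text
time: 6.05
tool_pos: [0.5444, -0.07, 0.179]
ee_rot: [-0.146, -2.151, 2.151]
wrist_force: [0.4, -0.7, -1.2]
gripper_width: 0.0138
```

```bash
python3 grab.py 7; python3 - <<'E'
import cv2; from h import *; import pickle
a=cv2.imread('pics/w7.png')
cv2.imwrite('pics/w7b.png',cv2.resize(a[170:250,275:365],None,fx=8,fy=8,interpolation=cv2.INTER_CUBIC))
cal,p,R,im,d=pickle.load(open('pics/w7.pkl','rb'))
for X in (p+R@[0,.0689,0],[.5448,-.0671,.102]): print(X,(proj(cal,X,True)-[275,170])*8+3.5)
E
```

```text
6.05 [ 0.5444 -0.07    0.179 ] [[-0.991, -0.0, -0.135], [0.135, -0.0, -0.991], [0.0, -1.0, 0.0]] [ 0.44 -0.66 -1.2 ] 0.013819766337627545 [-0.254  0.253  1.605 -0.     1.284  1.452]
[ 0.54440723 -0.07000241  0.1101092 ] [337.21049081 326.77148335]
[0.5448, -0.0671, 0.102] [309.98881136 305.36328585]
```

View pics/w7b.png

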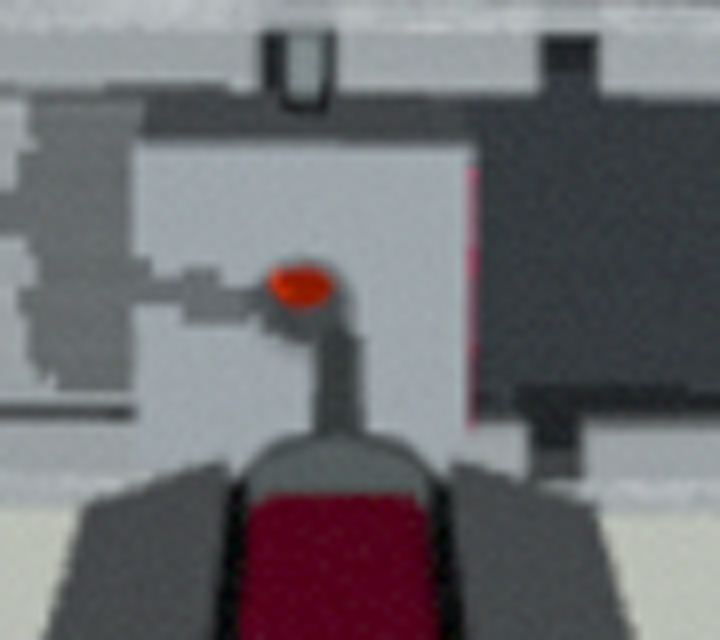

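```bash
python3 - <<'E'
from h import *
p,R,s=tool(); print(s['time'],p,s['qd'].round(4)); print(R.T@(np.array([.5448,-.0671,.1739])-p))
E
```

```text
6.1 [ 0.54468129 -0.06986557  0.17933333] [ 0.0055 -0.0033 -0.008   0.0008  0.0003  0.0015]
[ 0.00025838  0.00543232 -0.00275803]
```

Emit:
play_rows(moves=[{"dx":0,"dy":0,"dz":-0.003,"ax":0,"ay":0,"az":0},{"dx":0,"dy":0.002,"dz":-0.003,"ax":0,"ay":0,"az":0},{"dx":0,"dy":0.004,"dz":-0.003,"ax":0,"ay":0,"az":0},{"dx":0,"dy":0.004,"dz":-0.003,"ax":0,"ay":0,"az":0},{"dx":0,"dy":0.004,"dz":-0.003,"ax":0,"ay":0,"az":0}])

```text
time: 6.6
tool_pos: [0.5449, -0.0661, 0.1749]
ee_rot: [-0.144, -2.152, 2.152]
wrist_force: [0.1, 0.8, -1.7]
gripper_width: 0.0137
```

```bash
python3 grab.py 8; python3 - <<'E'
import cv2; from h import *; import pickle
a=cv2.imread('pics/w8.png')
cv2.imwrite('pics/w8b.png',cv2.resize(a[170:250,275:365],None,fx=8,fy=8,interpolation=cv2.INTER_CUBIC))
cal,p,R,im,d=pickle.load(open('pics/w8.pkl','rb'))
for X in (p+R@[0,.0689,0],[.5448,-.0671,.102]): print(X,(proj(cal,X,True)-[275,170])*8+3.5)
E
```

```text
6.6 [ 0.5449 -0.0661  0.1749] [[-0.991, -0.0, -0.134], [0.134, -0.0, -0.991], [0.0, -1.0, 0.0]] [ 0.1   0.83 -1.69] 0.01374313078856007 [-0.247  0.256  1.611 -0.     1.275  1.457]
[ 0.54485891 -0.06611809  0.1059941 ] [337.14888045 326.88817967]
[0.5448, -0.0671, 0.102] [346.40473316 315.52586276]
```

View pics/w8b.png

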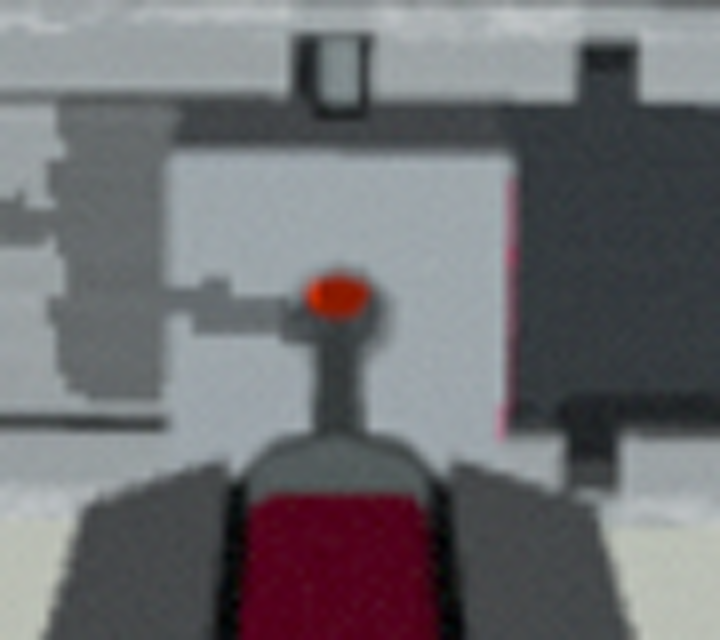

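```bash
python3 - <<'E'
import cv2; from h import *; import pickle
cal,p,R,im,d=pickle.load(open('pics/w8.pkl','rb'))
a=im[180:232,290:345]
b=cv2.resize(a,None,fx=12,fy=12,interpolation=cv2.INTER_LANCZOS4).astype(float)
b=np.clip((b-40)*1.7,0,255).astype(np.uint8); cv2.imwrite('pics/w8c.png',b)
o=np.array([290,180])
print('mouth pred',(proj(cal,[.5448,-.0671,.102],True)-o)*12+5.5)
ring=[(proj(cal,[.5448+.0045*np.cos(t),-.0671+.0045*np.sin(t),.102],True)-o)*12+5.5 for t in np.arange(0,6.3,np.pi/2)];print(np.round(ring,0).tolist())
tp=p+R@[0,.0689,0]
print('tip pred',(proj(cal,tp,True)-o)*12+5.5)
# far-edge check
ex=np.array([.991,-.134,0]); print('far edge pred',(proj(cal,np.array([.5448,-.0671,.102])+.018*ex,True)-o)*12+5.5)
E
```

```text
mouth pred [339.85709974 353.53879414]
[[331.0, 293.0], [277.0, 362.0], [348.0, 414.0], [403.0, 345.0], [331.0, 293.0]]
tip pred [325.97332068 370.5822695 ]
far edge pred [340.36538712 104.64009381]
```

View pics/w8c.png

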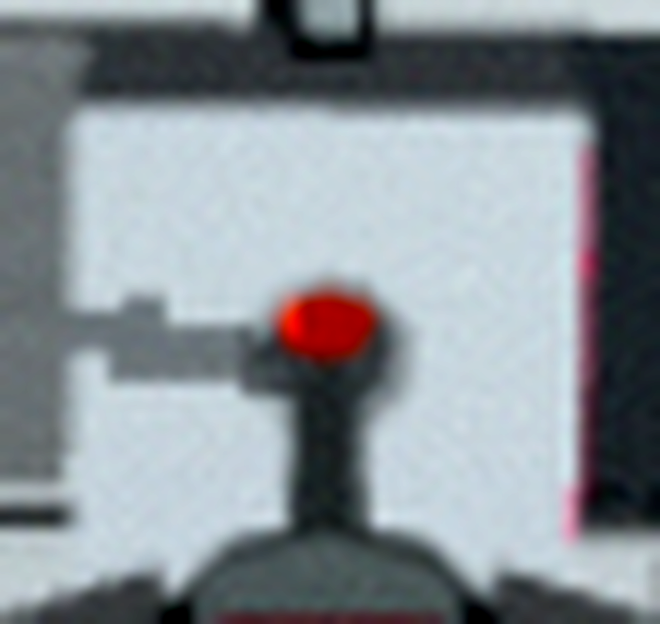

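Emit:
play_rows(moves=[{"dx":0.0005,"dy":0.002,"dz":0,"ax":0,"ay":0,"az":0},{"dx":0.0005,"dy":0.004,"dz":0,"ax":0,"ay":0,"az":0},{"dx":0.0005,"dy":0.006,"dz":0,"ax":0,"ay":0,"az":0},{"dx":0.0005,"dy":0.007,"dz":0,"ax":0,"ay":0,"az":0},{"dx":0.0005,"dy":0.007,"dz":0,"ax":0,"ay":0,"az":0},{"dx":0.0005,"dy":0.007,"dz":0,"ax":0,"ay":0,"az":0}])

```text
time: 7.25
tool_pos: [0.5444, -0.0662, 0.1679]
ee_rot: [-0.145, -2.152, 2.152]
wrist_force: [-0.8, -0.2, -0.6]
gripper_width: 0.0137
```

```bash
python3 grab.py 9; python3 - <<'E'
import cv2; from h import *; import pickle
cal,p,R,im,d=pickle.load(open('pics/w9.pkl','rb'))
a=im[175:232,285:350]
b=cv2.resize(a,None,fx=10,fy=10,interpolation=cv2.INTER_LANCZOS4).astype(float)
b=np.clip((b-30)*1.7,0,255).astype(np.uint8); cv2.imwrite('pics/w9c.png',b)
print(p+R@[0,.0689,0])
E
```

```text
7.25 [ 0.5444 -0.0662  0.1679] [[-0.991, -0.0, -0.134], [0.134, -0.0, -0.991], [0.0, -1.0, 0.0]] [-0.78 -0.17 -0.57] 0.013671964420499023 [-0.248  0.26   1.623 -0.     1.258  1.457]
[ 0.54443887 -0.06617149  0.09901605]
```

View pics/w9c.png

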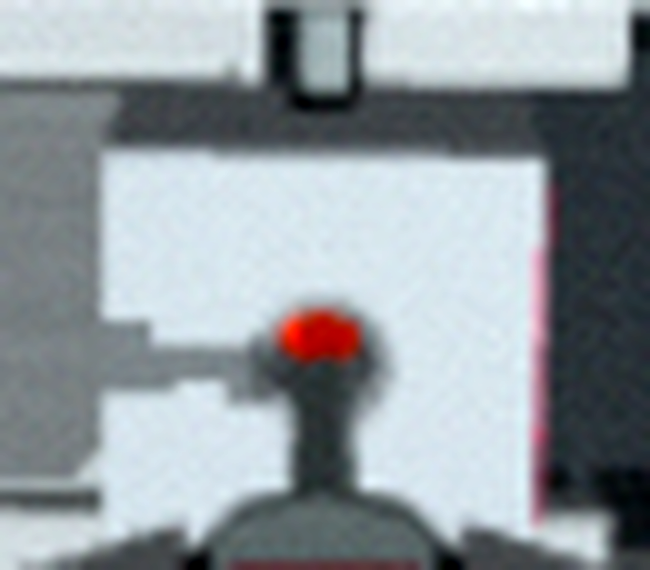

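Emit:
play_rows(moves=[{"dx":0,"dy":0.001,"dz":0,"ax":0,"ay":0,"az":0},{"dx":0,"dy":0.002,"dz":0,"ax":0,"ay":0,"az":0},{"dx":0,"dy":0.003,"dz":0,"ax":0,"ay":0,"az":0},{"dx":0,"dy":0.003,"dz":0,"ax":0,"ay":0,"az":0}])

```text
time: 7.7
tool_pos: [0.5443, -0.0661, 0.1647]
ee_rot: [-0.144, -2.152, 2.152]
wrist_force: [0.2, 0.7, -1.1]
gripper_width: 0.0136
```

Emit:
play_rows(moves=[{"dx":0,"dy":0.001,"dz":0,"ax":0,"ay":0,"az":0},{"dx":0,"dy":0.002,"dz":0,"ax":0,"ay":0,"az":0},{"dx":0,"dy":0.002,"dz":0,"ax":0,"ay":0,"az":0}])

```text
time: 8.0
tool_pos: [0.5443, -0.0661, 0.1628]
ee_rot: [-0.144, -2.152, 2.152]
wrist_force: [-0.6, -0.4, -0.8]
gripper_width: 0.014
```

Emit:
play_rows(moves=[{"dx":0,"dy":0.001,"dz":0,"ax":0,"ay":0,"az":0},{"dx":0,"dy":0.002,"dz":0,"ax":0,"ay":0,"az":0},{"dx":0,"dy":0.002,"dz":0,"ax":0,"ay":0,"az":0}])

```text
time: 8.3
tool_pos: [0.5443, -0.0661, 0.1608]
ee_rot: [-0.144, -2.152, 2.152]
wrist_force: [-0.9, -0.6, -0.9]
gripper_width: 0.0139
```

Emit:
play_rows(moves=[{"dx":0,"dy":0.001,"dz":0,"ax":0,"ay":0,"az":0},{"dx":0,"dy":0.002,"dz":0,"ax":0,"ay":0,"az":0},{"dx":0,"dy":0.002,"dz":0,"ax":0,"ay":0,"az":0}])

```text
time: 8.6
tool_pos: [0.5443, -0.0661, 0.1588]
ee_rot: [-0.144, -2.152, 2.152]
wrist_force: [-0.4, 0.0, 0.0]
gripper_width: 0.0138
```

Emit:
play_rows(moves=[{"dx":0,"dy":0.0005,"dz":0,"ax":0,"ay":0,"az":0},{"dx":0,"dy":0.001,"dz":0,"ax":0,"ay":0,"az":0},{"dx":0,"dy":0.001,"dz":0,"ax":0,"ay":0,"az":0}])

```text
time: 8.9
tool_pos: [0.5445, -0.0661, 0.1583]
ee_rot: [-0.145, -2.152, 2.152]
wrist_force: [-1.2, 0.1, 1.8]
gripper_width: 0.0133
```

```bash
python3 - <<'E'
from h import *
for i in range(5):
    s=sensors.state(); print(s['time'],s['wrist_force'].round(2),s['tool_pos'].round(4)); cams.grab_frame('top')
E
```

```text
8.9 [-1.19  0.08  1.78] [ 0.5445 -0.0661  0.1583]
8.95 [-0.29  0.53  1.72] [ 0.5445 -0.0661  0.1583]
9.0 [-0.39 -0.39  1.47] [ 0.5445 -0.0661  0.1582]
9.05 [-1.32 -0.5   0.85] [ 0.5445 -0.0661  0.1582]
9.1 [-0.5   0.39  1.61] [ 0.5445 -0.0661  0.1582]
```

Emit:
play_rows(moves=[{"dx":0,"dy":0.001,"dz":0,"ax":0,"ay":0,"az":0},{"dx":0,"dy":0.002,"dz":0,"ax":0,"ay":0,"az":0},{"dx":0,"dy":0.003,"dz":0,"ax":0,"ay":0,"az":0},{"dx":0,"dy":0.004,"dz":0,"ax":0,"ay":0,"az":0},{"dx":0,"dy":0.004,"dz":0,"ax":0,"ay":0,"az":0}])

```text
time: 9.65
tool_pos: [0.5445, -0.0661, 0.1541]
ee_rot: [-0.145, -2.152, 2.152]
wrist_force: [-1.5, -0.2, 6.1]
gripper_width: 0.014
```

```bash
cat > f.py <<'E'
from h import *
L=[]
for i in range(5):
    s=sensors.state(); L.append(np.r_[s['wrist_force'],s['tool_pos'],s['moment']]); cams.grab_frame('top')
L=np.array(L);print(s['time'],L.mean(0).round(4), s['gripper_width'])
E
python3 f.py
```

```text
9.85 [-1.4332  0.1782  5.4908  0.5445 -0.0661  0.1542  0.0994  0.3445 -0.0158] 0.01389617341895716
```

Emit:
play_rows(moves=[{"dx":0,"dy":0.001,"dz":0,"ax":0,"ay":0,"az":0},{"dx":0,"dy":0.002,"dz":0,"ax":0,"ay":0,"az":0},{"dx":0,"dy":0.0024,"dz":0,"ax":0,"ay":0,"az":0},{"dx":0,"dy":0.0024,"dz":0,"ax":0,"ay":0,"az":0},{"dx":0,"dy":0.0024,"dz":0,"ax":0,"ay":0,"az":0}])

```text
time: 10.4
tool_pos: [0.5446, -0.0662, 0.1522]
ee_rot: [-0.145, -2.152, 2.153]
wrist_force: [-2.1, -0.1, 6.7]
gripper_width: 0.0139
```

```bash
python3 f.py
```

```text
10.6 [-1.6101  0.375   6.7701  0.5445 -0.0662  0.1522  0.1275  0.4381 -0.0072] 0.013706410273153872
```

Emit:
play_rows(moves=[{"dx":0,"dy":0.0003,"dz":0,"ax":0,"ay":0,"az":0},{"dx":0,"dy":0.0006,"dz":0,"ax":0,"ay":0,"az":0},{"dx":0,"dy":0.0006,"dz":0,"ax":0,"ay":0,"az":0}])

```text
time: 10.95
tool_pos: [0.5446, -0.0662, 0.1517]
ee_rot: [-0.146, -2.152, 2.153]
wrist_force: [-2.2, 0.5, 7.3]
gripper_width: 0.0141
```

```bash
python3 f.py
```

```text
11.15 [-1.6281e+00  6.1570e-01  7.1758e+00  5.4460e-01 -6.6200e-02  1.5170e-01
  1.4140e-01  4.9080e-01 -5.2000e-03] 0.013940278018264949
```

Emit:
play_rows(moves=[{"dx":0,"dy":0,"dz":0.001,"ax":0,"ay":0,"az":0},{"dx":0,"dy":0,"dz":0.002,"ax":0,"ay":0,"az":0},{"dx":0,"dy":0,"dz":0.003,"ax":0,"ay":0,"az":0},{"dx":0,"dy":0,"dz":0.004,"ax":0,"ay":0,"az":0},{"dx":0,"dy":0,"dz":0.005,"ax":0,"ay":0,"az":0}])

```text
time: 11.7
tool_pos: [0.544, -0.0698, 0.1517]
ee_rot: [-0.146, -2.155, 2.149]
wrist_force: [-1.4, 3.1, 7.1]
gripper_width: 0.0138
```

```bash
python3 f.py; python3 grab.py 10
```

```text
11.9 [-1.4018  2.6937  7.3222  0.544  -0.0699  0.1517  0.7452  0.3543 -0.0111] 0.013852978441584833
11.95 [ 0.544  -0.07    0.1517] [[-0.991, 0.001, -0.134], [0.134, 0.002, -0.991], [-0.001, -1.0, -0.002]] [-0.85  1.87  7.08] 0.014069889056229983 [-0.256  0.272  1.65   0.002  1.22   1.448]
```

View pics/w10.png

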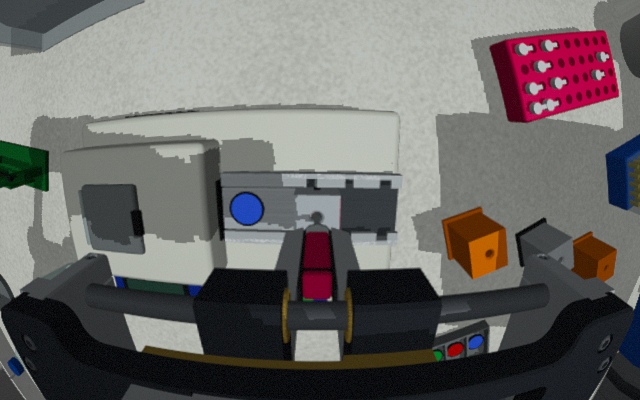

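Emit:
play_rows(moves=[{"dx":0,"dy":0,"dz":0.001,"ax":0,"ay":0,"az":0},{"dx":0,"dy":0,"dz":0.002,"ax":0,"ay":0,"az":0},{"dx":0,"dy":0,"dz":0.003,"ax":0,"ay":0,"az":0},{"dx":0,"dy":0,"dz":0.004,"ax":0,"ay":0,"az":0}])

```text
time: 12.4
tool_pos: [0.5435, -0.0738, 0.1517]
ee_rot: [-0.146, -2.155, 2.149]
wrist_force: [-1.7, 2.9, 7.7]
gripper_width: 0.0144
```

```bash
python3 f.py
```

```text
12.6 [-1.2221e+00  2.4263e+00  7.5465e+00  5.4340e-01 -7.3900e-02  1.5170e-01
  7.6090e-01  3.7120e-01 -7.3000e-03] 0.01382005399865007
```

Emit:
play_rows(moves=[{"dx":0,"dy":0,"dz":0.001,"ax":0,"ay":0,"az":0},{"dx":0,"dy":0,"dz":0.002,"ax":0,"ay":0,"az":0},{"dx":0,"dy":0,"dz":0.0035,"ax":0,"ay":0,"az":0},{"dx":0,"dy":0,"dz":0.005,"ax":0,"ay":0,"az":0},{"dx":0,"dy":0,"dz":0.0065,"ax":0,"ay":0,"az":0},{"dx":0,"dy":0,"dz":0.008,"ax":0,"ay":0,"az":0},{"dx":0,"dy":0,"dz":0.0095,"ax":0,"ay":0,"az":0},{"dx":0,"dy":0,"dz":0.011,"ax":0,"ay":0,"az":0},{"dx":0,"dy":0,"dz":0.0125,"ax":0,"ay":0,"az":0},{"dx":0,"dy":0,"dz":0.014,"ax":0,"ay":0,"az":0},{"dx":0,"dy":0,"dz":0.015,"ax":0,"ay":0,"az":0}])

```text
time: 13.75
tool_pos: [0.5413, -0.0887, 0.1516]
ee_rot: [-0.146, -2.155, 2.149]
wrist_force: [-1.6, 3.3, 7.6]
gripper_width: 0.0139
```

```bash
python3 f.py; python3 grab.py 11
```

```text
13.95 [-1.4504  2.9513  7.0196  0.5413 -0.0888  0.1516  0.7451  0.4196 -0.0109] 0.014175986542625068
14.0 [ 0.5413 -0.0888  0.1516] [[-0.991, 0.001, -0.134], [0.134, 0.002, -0.991], [-0.0, -1.0, -0.002]] [-2.83  2.1   7.57] 0.014073451116608888 [-0.291  0.272  1.649  0.002  1.22   1.414]
```

View pics/w11.png

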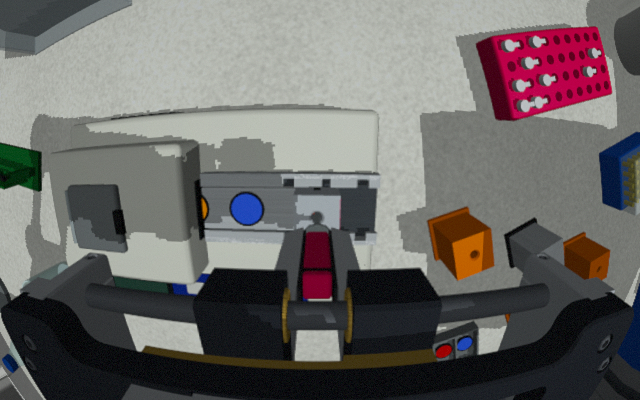

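Emit:
play_rows(moves=[{"dx":0,"dy":0,"dz":0.001,"ax":0,"ay":0,"az":0},{"dx":0,"dy":0,"dz":0.002,"ax":0,"ay":0,"az":0},{"dx":0,"dy":0,"dz":0.0035,"ax":0,"ay":0,"az":0},{"dx":0,"dy":0,"dz":0.005,"ax":0,"ay":0,"az":0},{"dx":0,"dy":0,"dz":0.0065,"ax":0,"ay":0,"az":0},{"dx":0,"dy":0,"dz":0.008,"ax":0,"ay":0,"az":0},{"dx":0,"dy":0,"dz":0.0095,"ax":0,"ay":0,"az":0},{"dx":0,"dy":0,"dz":0.011,"ax":0,"ay":0,"az":0},{"dx":0,"dy":0,"dz":0.0125,"ax":0,"ay":0,"az":0},{"dx":0,"dy":0,"dz":0.014,"ax":0,"ay":0,"az":0},{"dx":0,"dy":0,"dz":0.015,"ax":0,"ay":0,"az":0}])

```text
time: 15.15
tool_pos: [0.5391, -0.1035, 0.1516]
ee_rot: [-0.145, -2.154, 2.149]
wrist_force: [-1.0, 2.1, 8.2]
gripper_width: 0.0137
```

```bash
python3 f.py
```

```text
15.35 [-1.9765  2.682   7.6816  0.5391 -0.1036  0.1516  0.7341  0.4472  0.0098] 0.014040045522953867
```

Emit:
play_rows(moves=[{"dx":0.0001,"dy":0,"dz":0.001,"ax":0,"ay":0,"az":0},{"dx":0.0002,"dy":0,"dz":0.002,"ax":0,"ay":0,"az":0},{"dx":0.0003,"dy":0,"dz":0.0035,"ax":0,"ay":0,"az":0},{"dx":0.0003,"dy":0,"dz":0.005,"ax":0,"ay":0,"az":0},{"dx":0.0003,"dy":0,"dz":0.0065,"ax":0,"ay":0,"az":0},{"dx":0.0003,"dy":0,"dz":0.008,"ax":0,"ay":0,"az":0},{"dx":0.0003,"dy":0,"dz":0.0095,"ax":0,"ay":0,"az":0},{"dx":0.0003,"dy":0,"dz":0.011,"ax":0,"ay":0,"az":0},{"dx":0.0003,"dy":0,"dz":0.0125,"ax":0,"ay":0,"az":0},{"dx":0.0003,"dy":0,"dz":0.014,"ax":0,"ay":0,"az":0},{"dx":0.0003,"dy":0,"dz":0.015,"ax":0,"ay":0,"az":0}])

```text
time: 16.5
tool_pos: [0.5369, -0.1184, 0.1516]
ee_rot: [-0.145, -2.154, 2.149]
wrist_force: [-1.7, 2.9, 7.8]
gripper_width: 0.014
```

```bash
python3 f.py; python3 grab.py 12
```

```text
16.7 [-1.4519  2.6127  7.5299  0.5369 -0.1185  0.1516  0.7729  0.4301 -0.0115] 0.013672386372072801
16.75 [ 0.5369 -0.1185  0.1516] [[-0.991, 0.0, -0.134], [0.134, 0.002, -0.991], [-0.0, -1.0, -0.002]] [-1.31  3.08  7.38] 0.014250972213064978 [-0.345  0.274  1.646  0.002  1.221  1.359]
```

View pics/w12.png

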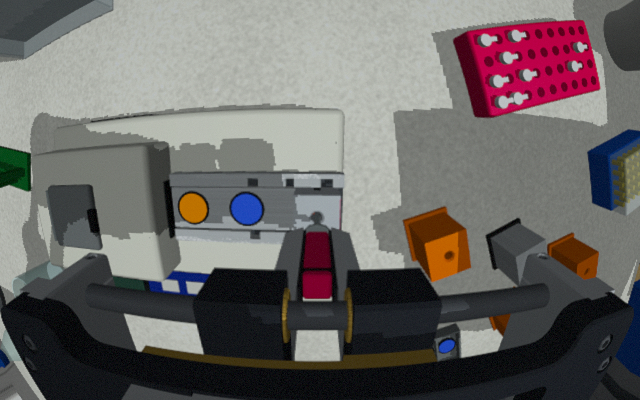

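Emit:
play_rows(moves=[{"dx":0,"dy":0,"dz":0.001,"ax":0,"ay":0,"az":0},{"dx":0,"dy":0,"dz":0.002,"ax":0,"ay":0,"az":0},{"dx":0,"dy":0,"dz":0.003,"ax":0,"ay":0,"az":0},{"dx":0,"dy":0,"dz":0.004,"ax":0,"ay":0,"az":0},{"dx":0,"dy":0,"dz":0.005,"ax":0,"ay":0,"az":0},{"dx":0,"dy":0,"dz":0.006,"ax":0,"ay":0,"az":0}])

```text
time: 17.4
tool_pos: [0.536, -0.1243, 0.1515]
ee_rot: [-0.145, -2.154, 2.149]
wrist_force: [-1.1, 2.5, 7.2]
gripper_width: 0.0138
```

Emit:
play_rows(moves=[{"dx":0,"dy":0,"dz":0.0005,"ax":0,"ay":0,"az":0},{"dx":0,"dy":0,"dz":0.001,"ax":0,"ay":0,"az":0},{"dx":0,"dy":0,"dz":0.0015,"ax":0,"ay":0,"az":0}])

```text
time: 17.7
tool_pos: [0.5358, -0.1258, 0.1516]
ee_rot: [-0.145, -2.154, 2.149]
wrist_force: [-0.5, 3.8, 7.7]
gripper_width: 0.0139
```

```bash
python3 f.py
```

```text
17.9 [-1.0666  2.6766  7.5283  0.5358 -0.1259  0.1516  0.7782  0.4595 -0.0275] 0.013916524600336662
```

Emit:
play_rows(moves=[{"dx":0,"dy":0,"dz":0.0005,"ax":0,"ay":0,"az":0},{"dx":0,"dy":0,"dz":0.001,"ax":0,"ay":0,"az":0},{"dx":0,"dy":0,"dz":0.0013,"ax":0,"ay":0,"az":0}])

```text
time: 18.25
tool_pos: [0.5357, -0.1263, 0.1515]
ee_rot: [-0.145, -2.156, 2.147]
wrist_force: [-1.1, 5.4, 7.4]
gripper_width: 0.0142
```

```bash
python3 f.py
```

```text
18.45 [-1.284   4.9093  7.6964  0.5357 -0.1263  0.1515  1.1903  0.3675 -0.0233] 0.0137864627013802
```

Emit:
play_rows(moves=[{"dx":0,"dy":0,"dz":0.0003,"ax":0,"ay":0,"az":0},{"dx":0,"dy":0,"dz":0.0006,"ax":0,"ay":0,"az":0}])

```text
time: 18.7
tool_pos: [0.5357, -0.1264, 0.1515]
ee_rot: [-0.146, -2.157, 2.147]
wrist_force: [-1.4, 4.5, 7.1]
gripper_width: 0.0143
```

```bash
python3 f.py; python3 grab.py 13; python3 - <<'E'
import cv2; from h import *; import pickle
cal,p,R,im,d=pickle.load(open('pics/w13.pkl','rb'))
cv2.imwrite('pics/w13a.png',cv2.resize(im[150:250,140:340],None,fx=4,fy=4,interpolation=cv2.INTER_CUBIC))
E
```

```text
18.9 [-1.0362  5.174   7.4523  0.5357 -0.1264  0.1515  1.3764  0.3245 -0.0204] 0.014078990114715775
18.95 [ 0.5357 -0.1264  0.1515] [[-0.991, 0.0, -0.135], [0.135, 0.005, -0.991], [0.0, -1.0, -0.005]] [-1.27  4.31  7.62] 0.014030552174188764 [-0.361  0.275  1.645  0.005  1.223  1.343]
```

View pics/w13a.png

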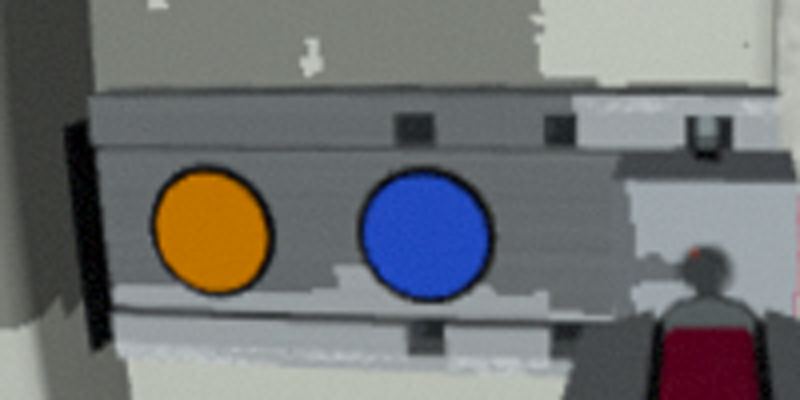

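Emit:
play_rows(moves=[{"dx":0,"dy":0,"dz":-0.0006,"ax":0,"ay":0,"az":0},{"dx":0,"dy":-0.0005,"dz":-0.0012,"ax":0,"ay":0,"az":0},{"dx":0,"dy":-0.002,"dz":-0.0012,"ax":0,"ay":0,"az":0},{"dx":0,"dy":-0.004,"dz":-0.0014,"ax":0,"ay":0,"az":0},{"dx":0,"dy":-0.006,"dz":-0.0016,"ax":0,"ay":0,"az":0},{"dx":0,"dy":-0.008,"dz":-0.0018,"ax":0,"ay":0,"az":0},{"dx":0,"dy":-0.01,"dz":-0.002,"ax":0,"ay":0,"az":0},{"dx":0,"dy":-0.01,"dz":-0.002,"ax":0,"ay":0,"az":0}])

```text
time: 19.8
tool_pos: [0.5361, -0.1274, 0.1607]
ee_rot: [-0.145, -2.151, 2.153]
wrist_force: [0.3, -1.0, -1.3]
gripper_width: 0.014
```

```bash
python3 f.py; python3 grab.py 14; python3 - <<'E'
import cv2; from h import *; import pickle
cal,p,R,im,d=pickle.load(open('pics/w14.pkl','rb'))
cv2.imwrite('pics/w14a.png',cv2.resize(im[150:250,140:340],None,fx=4,fy=4,interpolation=cv2.INTER_CUBIC))
E
```

```text
20.0 [ 0.7427  0.1245 -0.9876  0.5361 -0.1273  0.1607  0.0918 -0.1529 -0.0063] 0.013766639133588861
20.05 [ 0.536  -0.1272  0.1607] [[-0.991, 0.0, -0.134], [0.134, -0.0, -0.991], [-0.0, -1.0, 0.0]] [ 0.38  1.06 -0.68] 0.013693227220728894 [-0.359  0.269  1.63  -0.     1.243  1.346]
```

View pics/w14a.png

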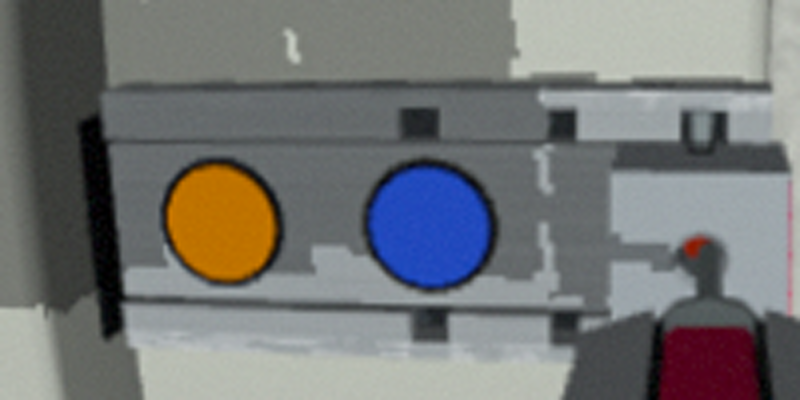

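Emit:
play_rows(moves=[{"dx":0,"dy":0.001,"dz":-0.0005,"ax":0,"ay":0,"az":0},{"dx":0,"dy":0.002,"dz":-0.001,"ax":0,"ay":0,"az":0},{"dx":0,"dy":0.003,"dz":-0.001,"ax":0,"ay":0,"az":0},{"dx":0,"dy":0.003,"dz":-0.001,"ax":0,"ay":0,"az":0}])

```text
time: 20.5
tool_pos: [0.5358, -0.126, 0.1581]
ee_rot: [-0.144, -2.152, 2.152]
wrist_force: [-1.0, -0.4, 2.5]
gripper_width: 0.0135
```

```bash
python3 f.py
```

```text
20.7 [-0.9745 -0.0961  2.0153  0.5358 -0.126   0.1582  0.0475  0.2479 -0.0067] 0.013614243508297909
```

Emit:
play_rows(moves=[{"dx":0,"dy":-0.003,"dz":0,"ax":0,"ay":0,"az":0},{"dx":0,"dy":-0.013,"dz":0,"ax":0,"ay":0,"az":0},{"dx":0,"dy":-0.03,"dz":0,"ax":0,"ay":0,"az":0},{"dx":0,"dy":-0.045,"dz":0,"ax":0,"ay":0,"az":0},{"dx":0,"dy":-0.045,"dz":0,"ax":0,"ay":0,"az":0},{"dx":0,"dy":-0.045,"dz":0,"ax":0,"ay":0,"az":0}])

```text
time: 21.35
tool_pos: [0.5362, -0.126, 0.2032]
ee_rot: [-0.146, -2.152, 2.153]
wrist_force: [-0.5, -0.5, -1.8]
gripper_width: 0.0137
```

```bash
python3 grab.py 15; python3 - <<'E'
import cv2; from h import *; import pickle
cal,p,R,im,d=pickle.load(open('pics/w15.pkl','rb'))
cv2.imwrite('pics/w15a.png',cv2.resize(im[150:250,170:350],None,fx=4.4,fy=4.4,interpolation=cv2.INTER_CUBIC))
cv2.imwrite('pics/w15b.png',cv2.resize(im[180:240,285:355],None,fx=10,fy=10,interpolation=cv2.INTER_CUBIC))
im6=pickle.load(open('pics/w6.pkl','rb'))[3]
g=lambda x:cv2.cvtColor(x,cv2.COLOR_BGR2GRAY).astype(np.float32)
print(cv2.phaseCorrelate(g(im6[222:300,300:335]),g(im[222:300,300:335])))
print('to stand pose', R.T@(np.array([.4346,-.3555,.0769])-p),p)
E
```

```text
21.35 [ 0.5362 -0.126   0.2032] [[-0.991, 0.001, -0.134], [0.134, -0.0, -0.991], [-0.001, -1.0, 0.0]] [-0.47 -0.51 -1.82] 0.013655702097115759 [-0.357  0.24   1.561  0.     1.34   1.348]
((0.11420320838044518, -0.0804668928929928), 0.906710335943434)
to stand pose [0.07006044 0.12626254 0.24105501] [ 0.53619347 -0.12595504  0.20317785]
```

View pics/w15a.png

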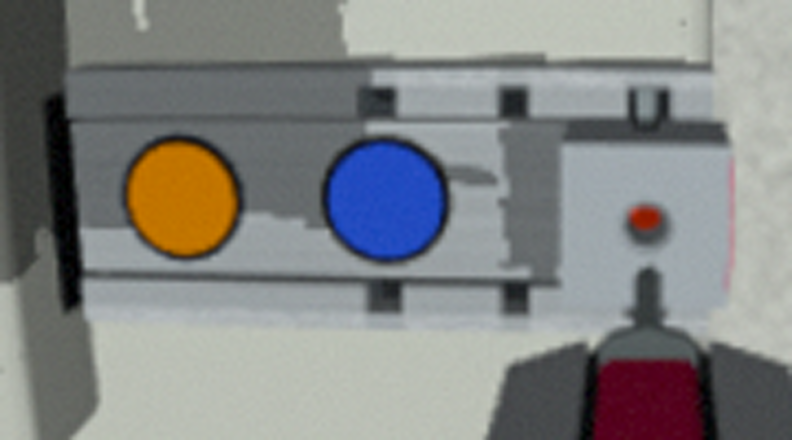

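View pics/w15b.png

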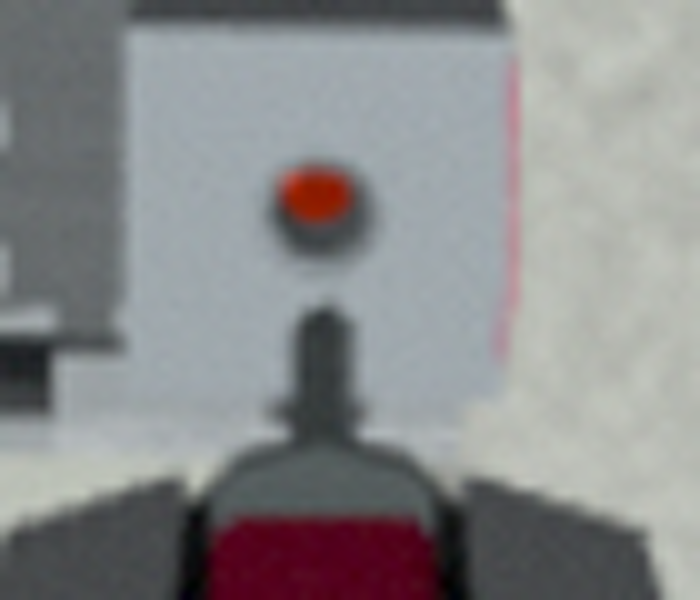

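Emit:
play_rows(moves=[{"dx":0.008,"dy":0,"dz":0.03,"ax":0,"ay":0,"az":0},{"dx":0.02,"dy":0,"dz":0.07,"ax":0,"ay":-0.05,"az":0},{"dx":0.032,"dy":0,"dz":0.11,"ax":0,"ay":-0.1,"az":0},{"dx":0.044,"dy":0,"dz":0.15,"ax":0,"ay":-0.15,"az":0},{"dx":0.055,"dy":0,"dz":0.19,"ax":0,"ay":-0.2,"az":0},{"dx":0.065,"dy":0,"dz":0.222,"ax":0,"ay":-0.225,"az":0},{"dx":0.07,"dy":0.015,"dz":0.241,"ax":0,"ay":-0.225,"az":0},{"dx":0.07,"dy":0.035,"dz":0.241,"ax":0,"ay":-0.225,"az":0},{"dx":0.07,"dy":0.045,"dz":0.241,"ax":0,"ay":-0.225,"az":0},{"dx":0.07,"dy":0.045,"dz":0.241,"ax":0,"ay":-0.225,"az":0},{"dx":0.07,"dy":0.045,"dz":0.241,"ax":0,"ay":-0.225,"az":0},{"dx":0.07,"dy":0.045,"dz":0.241,"ax":0,"ay":-0.225,"az":0}])

```text
time: 22.6
tool_pos: [0.4351, -0.3554, 0.1588]
ee_rot: [-0.099, 2.173, -2.175]
wrist_force: [-0.5, -0.0, -0.6]
gripper_width: 0.0137
```

```bash
python3 f.py; python3 grab.py 16; python3 - <<'E'
import cv2; from h import *; import pickle
cal,p,R,im,d=pickle.load(open('pics/w16.pkl','rb'))
cv2.imwrite('pics/w16b.png',cv2.resize(im[160:240,275:365],None,fx=8,fy=8,interpolation=cv2.INTER_CUBIC))
for X in (p+R@[0,.0689,0],[.4332,-.3563,.066],[.4346,-.3555,.066]): print(X,(proj(cal,X,True)-[275,160])*8+3.5)
print('to stand pose', R.T@(np.array([.4346,-.3555,.0769])-p),np.degrees(np.arctan2(R[1,2],R[0,2])))
c15,p15,R15=pickle.load(open('pics/w15.pkl','rb'))[:3]
w=at_z(c15,(285+32.25-.5,180+21.0-.5),.102,True); print('well now',w,'travel',np.linalg.norm(w-[.5448,-.0671,.102]))
E
```

```text
22.8 [ 5.720e-02 -2.112e-01 -9.920e-01  4.351e-01 -3.554e-01  1.588e-01
  1.130e-02  1.260e-02 -6.000e-04] 0.013731642831216681
22.85 [ 0.4348 -0.3554  0.1586] [[-0.996, 0.001, 0.091], [-0.091, -0.001, -0.996], [-0.001, -1.0, 0.001]] [ 0.02  0.44 -0.41] 0.014009734021866536 [-0.809  0.285  1.612 -0.     1.243  0.67 ]
[ 0.43483506 -0.35549169  0.08967459] [336.98837548 406.5927096 ]
[0.4332, -0.3563, 0.066] [342.56029479 361.99150385]
[0.4346, -0.3555, 0.066] [336.69137851 349.5518752 ]
to stand pose [ 2.44060971e-04  8.16743992e-02 -2.59743994e-05] -84.77261834051755
well now [ 0.53639687 -0.12602427  0.102     ] travel 0.059520436809940624
```

View pics/w16b.png

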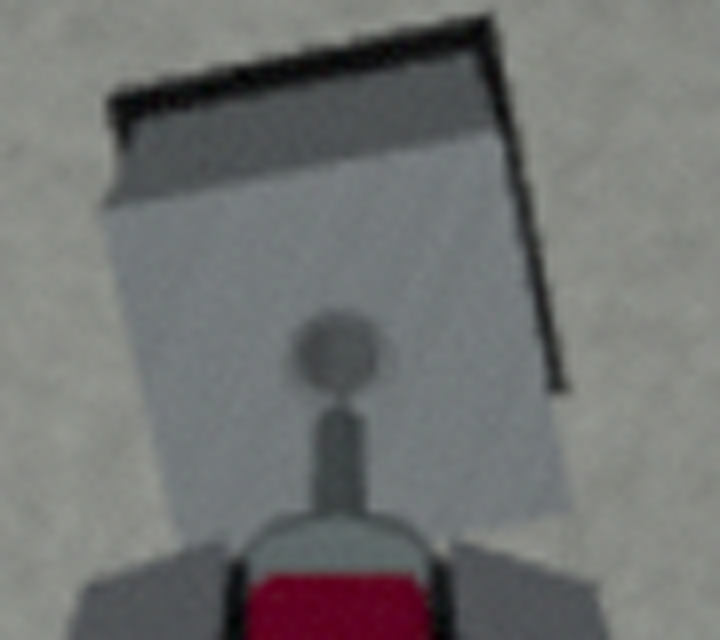

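Emit:
play_rows(moves=[{"dx":0,"dy":0.01,"dz":0,"ax":0,"ay":0,"az":0},{"dx":0,"dy":0.02,"dz":0,"ax":0,"ay":0,"az":0},{"dx":0,"dy":0.025,"dz":0,"ax":0,"ay":0,"az":0},{"dx":0,"dy":0.03,"dz":0,"ax":0,"ay":0,"az":0},{"dx":0,"dy":0.035,"dz":0,"ax":0,"ay":0,"az":0},{"dx":0,"dy":0.035,"dz":0,"ax":0,"ay":0,"az":0}])

```text
time: 23.5
tool_pos: [0.434, -0.3551, 0.1221]
ee_rot: [-0.1, 2.177, -2.174]
wrist_force: [-0.4, -0.4, -0.6]
gripper_width: 0.0139
```

```bash
python3 f.py
```

```text
23.7 [ 0.0222 -0.5766 -0.3633  0.4344 -0.3554  0.1228  0.0345  0.0236  0.0205] 0.013835032617290063
```

Emit:
play_rows(moves=[{"dx":0,"dy":0.012,"dz":0,"ax":0,"ay":0,"az":0},{"dx":0,"dy":0.024,"dz":0,"ax":0,"ay":0,"az":0},{"dx":0,"dy":0.034,"dz":0,"ax":0,"ay":0,"az":0},{"dx":0,"dy":0.04,"dz":0,"ax":0,"ay":0,"az":0},{"dx":0,"dy":0.043,"dz":0,"ax":0,"ay":0,"az":0},{"dx":0,"dy":0.0445,"dz":0,"ax":0,"ay":0,"az":0},{"dx":0,"dy":0.0455,"dz":0,"ax":0,"ay":0,"az":0},{"dx":0,"dy":0.0455,"dz":0,"ax":0,"ay":0,"az":0}])

```text
time: 24.55
tool_pos: [0.4346, -0.3556, 0.0777]
ee_rot: [-0.098, 2.174, -2.175]
wrist_force: [-0.8, -1.0, -0.6]
gripper_width: 0.0138
```

```bash
python3 f.py
```

```text
24.75 [-6.2240e-01 -3.7540e-01 -1.1547e+00  4.3460e-01 -3.5560e-01  7.7800e-02
  1.3100e-02 -7.0000e-04  9.1000e-03] 0.014129383291042944
```

Collar about 0.9 mm above the stand; lower a bit more until it rests.

Emit:
play_rows(moves=[{"dx":0,"dy":0.0004,"dz":0,"ax":0,"ay":0,"az":0},{"dx":0,"dy":0.0008,"dz":0,"ax":0,"ay":0,"az":0},{"dx":0,"dy":0.0011,"dz":0,"ax":0,"ay":0,"az":0},{"dx":0,"dy":0.0011,"dz":0,"ax":0,"ay":0,"az":0}])

```text
time: 25.2
tool_pos: [0.4345, -0.3555, 0.0769]
ee_rot: [-0.098, 2.174, -2.175]
wrist_force: [-1.3, 1.4, 4.8]
gripper_width: 0.014
```

```bash
python3 f.py
```

```text
25.4 [-4.2910e-01  1.0786e+00  5.0413e+00  4.3450e-01 -3.5550e-01  7.6900e-02
  2.1730e-01  2.3300e-01  2.3000e-03] 0.013938180381458214
```

Emit:
play_rows(moves=[{"dx":0,"dy":-0.0006,"dz":0,"ax":0,"ay":0,"az":0},{"dx":0,"dy":-0.0006,"dz":0,"ax":0,"ay":0,"az":0}])

```text
time: 25.65
tool_pos: [0.4345, -0.3555, 0.077]
ee_rot: [-0.099, 2.175, -2.175]
wrist_force: [-0.1, 0.2, 2.7]
gripper_width: 0.0141
```

Emit:
play_rows(moves=[{"dx":0,"dy":0,"dz":0,"ax":0,"ay":0,"az":0},{"dx":0,"dy":0,"dz":0,"ax":0,"ay":0,"az":0},{"dx":0,"dy":0,"dz":0,"ax":0,"ay":0,"az":0},{"dx":0,"dy":0,"dz":0,"ax":0,"ay":0,"az":0},{"dx":0,"dy":0,"dz":0,"ax":0,"ay":0,"az":0},{"dx":0,"dy":0,"dz":0,"ax":0,"ay":0,"az":0},{"dx":0,"dy":0,"dz":0,"ax":0,"ay":0,"az":0},{"dx":0,"dy":0,"dz":0,"ax":0,"ay":0,"az":0},{"dx":0,"dy":0,"dz":0,"ax":0,"ay":0,"az":0}], hand=0.8)

```text
time: 26.55
tool_pos: [0.4344, -0.3554, 0.077]
ee_rot: [-0.099, 2.175, -2.175]
wrist_force: [-0.2, 0.5, 0.2]
gripper_width: 0.0748
```

```bash
python3 grab.py 17
```

```text
26.55 [ 0.4344 -0.3554  0.077 ] [[-0.996, 0.0, 0.091], [-0.091, -0.0, -0.996], [-0.0, -1.0, 0.0]] [-0.2   0.47  0.18] 0.07480660047114639 [-0.81   0.357  1.728 -0.     1.057  0.67 ]
```

View pics/w17.png

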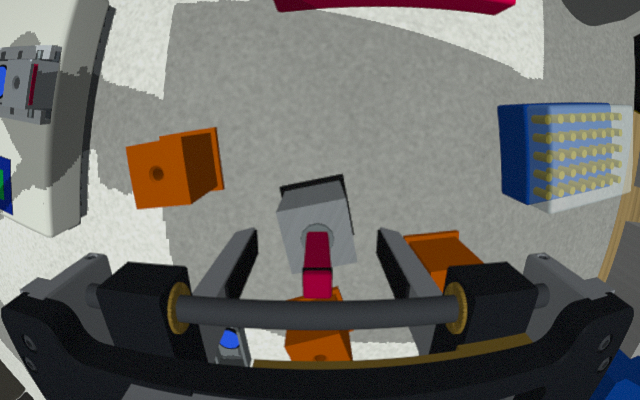

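The fingers are open and the pin stands upright in the stand at (318,265), the same as before the grasp. The slide is out at the left edge. I'll lift straight up and check again.

Emit:
play_rows(moves=[{"dx":0,"dy":-0.02,"dz":0,"ax":0,"ay":0,"az":0},{"dx":0,"dy":-0.06,"dz":0,"ax":0,"ay":0,"az":0},{"dx":0,"dy":-0.1,"dz":0,"ax":0,"ay":0,"az":0},{"dx":0,"dy":-0.14,"dz":0,"ax":0,"ay":0.1,"az":0},{"dx":0,"dy":-0.158,"dz":0,"ax":0,"ay":0.225,"az":0},{"dx":0,"dy":-0.158,"dz":0,"ax":0,"ay":0.225,"az":0},{"dx":0,"dy":-0.158,"dz":0,"ax":0,"ay":0.225,"az":0}])

```text
time: 27.3
tool_pos: [0.4341, -0.3551, 0.2344]
ee_rot: [-0.141, -2.153, 2.153]
wrist_force: [0.3, 1.1, -0.5]
gripper_width: 0.0755
```

```bash
python3 grab.py 18; python3 - <<'E'
from h import *; import pickle
im=cv2.imread('pics/w18.png')
a=cv2.resize(im[140:220,280:360],None,fx=5,fy=5,interpolation=cv2.INTER_CUBIC);b=cv2.resize(im[80:180,20:170],None,fx=4,fy=4,interpolation=cv2.INTER_CUBIC)
cv2.imwrite('pics/w18a.png',np.hstack([a[:400,:200*2],b[:400][:, :400]]))
cv2.imwrite('pics/w18b.png',b)
t,_=cams.grab_frame('top'); s,_=cams.grab_frame('side')
cv2.imwrite('pics/top1.png',t); cv2.imwrite('pics/side1.png',s)
cv2.imwrite('pics/top1z.png',cv2.resize(t[140:300,240:500],None,fx=3,fy=3,interpolation=cv2.INTER_CUBIC))
cal,p,R,im,d=pickle.load(open('pics/w18.pkl','rb'))
for z in (.130,.070,.066): print(z,proj(cal,[.4338,-.3562,z],True))
dd=np.median(d[192:196,319:324]); print(dd)
print([backproj(cal,(u,v),d[v,u],True).round(4) for u,v in ((320,196),(322,194),(321,199))])
E
```

```text
27.3 [ 0.4341 -0.3551  0.2344] [[-0.991, -0.0, -0.131], [0.131, 0.0, -0.991], [0.001, -1.0, -0.0]] [ 0.27  1.06 -0.53] 0.07552603977466434 [-0.81   0.24   1.483 -0.     1.419  0.893]
0.13 [317.98179775 199.86684629]
0.07 [317.7973527  186.54949003]
0.066 [317.78717417 185.81753568]
0.2933328
[array([ 0.4371, -0.3586,  0.1291]), array([ 0.4385, -0.3607,  0.1281]), array([ 0.4341, -0.3591,  0.1292])]
```

View pics/w18a.png

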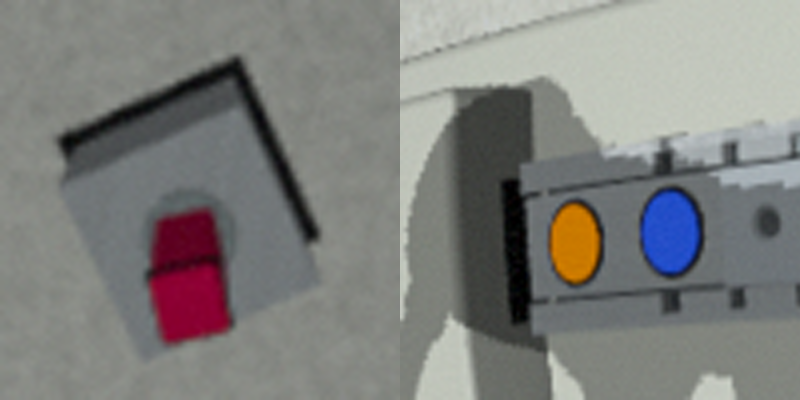

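View pics/w18b.png

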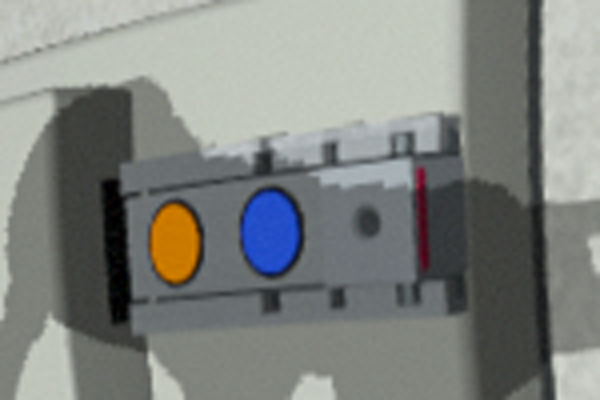

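View pics/top1.png

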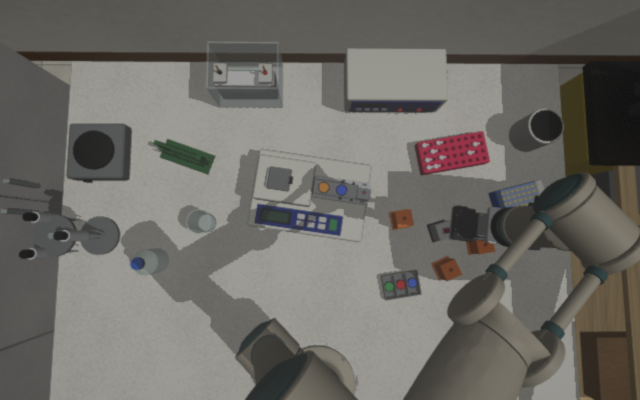

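View pics/side1.png

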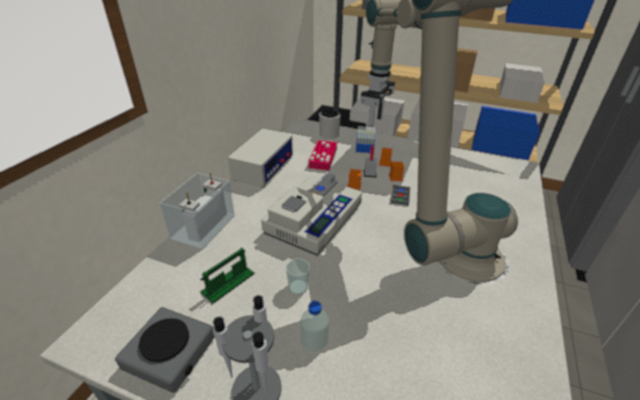

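```bash
python3 -c "
from workcell import ticket; print(ticket.finish_job())"
```

```text
the job is handed in; nothing more can be done
None
```

The job is done and handed in at about 27.5 s: the slide is out and locked, and the pin is back in its stand. I pressed the catch about 5.6 mm down with the pin, pushed the slide to its stop, let the catch up, and returned the pin.

- **Forces:** pressing peaked at about 8.5 N and pushing at about 5 N, against the 22 N limit.
- **Slide:** the wrist camera measured about 59.5 mm of travel, good to roughly 0.5 mm. The pin felt the hard stop at the end.
- **Catch:** touching the plunger again after release found it back at its original rest height, about 12.7 mm below the mouth. In the picture the catch tabs sit in the outer notch. I did not try pushing the slide back to prove the lock.
- **Pin:** the tool was back at the height where it first gripped the pin when the collar met the stand. Afterwards the pin stood upright with its top at about 129 mm, against the expected 130 mm.
- **Bench and robot:** the other things look unmoved in the top and side views. The gripper is open and clear above the pin.

One small disagreement: at full press, the depth read from arm position (about 6 mm) and from spring force (about 5.6 mm) differed by 0.5 mm. Both lie between the 5 mm release point and the 6.5 mm stop.

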